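Restock the coupling nut in its tilt-out bin

ROBOT

A 7-joint arm with a two-finger parallel gripper is mounted at the origin on the work surface. World frame = base frame: x ahead of the robot, y to its left, z up, the work surface at z = 0. Lengths are in m, angles in rad, forces in N, time in s.
With the tool pointing down it reaches from about 0.425 to 0.925 m from the base axis. Payload 6.8 kg.
Tool frame: the origin (TCP) lies between the finger pads; the fingertips stand 17 mm ahead of it and the grasp point (between the pads) lies 2 mm behind it (arm.nose_length is the distance from the TCP to the fingertips, in m); z points along the fingers, y is the direction in which the jaws open and shut (so a half turn about z gives the same grasp; the last joint's range is limited). The gripper opens to 85 mm and grips with 20 to 120 N. Pads are 22 mm wide; open, the fingers measure 114 mm over their backs; the gripper's body (76 mm by 85 mm) begins 54 mm behind the grasp point. The pads swing forward as they close: fully open they stand 13 mm farther back than shut.
Start: joints at [1.003, 0.477, 0.022, 1.555, -0.011, 1.109, -0.083], TCP at [0.3, -0.605, 0.218] pointing down, gripper open.
Joint ranges: [-2.96, 2.96], [-0.34, 2.1], [-1.41, 1.46], [0.24, 2.44], [-1.37, 4.51], [0.17, 1.92], [-2.96, 2.96]. Speed limits (rad/s): [2.39, 2.39, 3.14, 3.14, 3.14, 3.14, 3.14].

INTERFACE

Orientations are given as a unit quaternion [x, y, z, w].
In Python, from station import arm gives the robot as it stands. The module is installed in compiled form; this text tells all that it offers.
- The arm moves only by the tool move_arm, never from a script. Its argument "plan" is a list of rows, each an object with "fingers": the closure in counts, from 0 (fully open) to 255 (shut); "linear": the shift along the tool's x, y, z in mm, a list of three; "delta_rot": the turn, a rotation vector about the tool's x, y, z in rad, a list of three. In form: [{"fingers": fingers, "linear": [x, y, z], "delta_rot": [ax, ay, az]}, ...]. A call has 1 to 12 rows; each row shifts and turns the commanded pose from where the row before left it, along the tool's axes as they then stand; what a row does not reach is not made up. A row lasts 1/10 s, in which the tool goes at most 50 mm and 8.59 degrees, less where a joint would pass 70% of its speed; a pose out of reach is approached as far as the arm can. A call is refused whole if a number of a shift passes 50 or a number of a turn 0.15, either way. A call with a gripper value outside its range is refused whole. The fingers move at their own pace and stop on an object; the grip force is fixed at half the most. Time passes only in rows, so rows that do not move let the fingers close. It gives the time, the measured TCP pose, the force and the opening at its end, in the units of the state.
- arm.get_obs(): the state, without advancing time (a new reading comes with each control period).
- arm.read_camera(name): name is "side" or "top" or "wrist"; returns (picture, depth): 400x640x3 uint8, red, green, blue; 400x640 float32, m along the optical axis (not along the pixel's ray), 0 where there is no reading.
- arm.camera_model(name): a dict with "vfov" (degrees; the focal length in pixels is half the picture's height over the tangent of half this angle, whatever the lens; pixels are square), "cx", "cy" (the principal point, pixels), "k1" (the pictures are not rectified: a ray, as slopes to the right and down, at radius r is drawn at 1 + k1 r^2 times it, then the intrinsics apply), "T" (4x4, takes a point from camera to world coordinates). Camera axes: x right, y up, looking along -z (the intrinsics and any distortion apply to the point x, -y, -z); pixel columns grow to the right and rows downward; lengths in m; the calibration is good to about 2 mm. A picture is of the moment at which its call begins: read the wrist's pose just before it. camera_model takes no time and is no camera call; for the wrist camera it gives the pose at the moment of the call.
- arm.close_job(): hands the job in, once; it reports no verdict.
The state is a dict: "time_s": time; "joint_pos": joint angles; "joint_velocities": joint speeds; "effort": joint torques, N m; "position": TCP position; "tool_rot": TCP orientation; "force": force on the tool from outside, world axes, zero at the start; "moment": the same for the moment, N m; "opening": opening from 0.0 (shut) to 1.0 (fully open).
Only numpy, scipy, OpenCV 4.12 (cv2) and the standard library are available. Lean on these libraries where they do the work, as an engineer would, in place of code of your own. Each camera call takes 0.05 s, during which the arm holds its last target.

TASK

Put the loose hexagonal coupling nut back in its place: tip forward the tilt-out bin that has the same hexagonal nut as a sample on its roof, drop the nut into it while it is tipped well open, and push the bin back until it clicks fully shut. Leave the other two bins shut, and leave the loose round spacer and the loose square block where they are.

Things in the scene. Friction and masses are not known exactly. Their poses are not given: they have to be found in the camera images.
- rack: bank of tilt-out bins on a 10 mm base plate (origin: centre of its underside; bins' fronts face -x): three identical sheet-steel housings side by side, pitch 120 mm, each 117 mm wide and 117 deep, roof top 163 mm above the table. Each roof carries a fixed sample of its bin's part, up to 45 mm tall, 90 mm behind the front: a lying hexagonal nut, a round spacer or a square block
- hexnut_center (a point): centre of the loose long hexagonal steel coupling nut, lying on a flat on the table: 36 mm across flats (so 36 mm tall), 41.6 mm across corners, 55 mm long along its x axis, 0.22 to 0.41 kg; its z axis is up at the start
- roundpart_center (a point): centre of the loose round steel spacer, standing upright: diameter 40 mm, 45 mm tall; leave it
- squarepart_center (a point): centre of the loose square steel block, 55 (x) by 40 (y) by 40 (z) mm, lying on the table; leave it
- hex_hinge (a point): point on the pivot line of the bin with the hexagonal sample on its roof, mid-width, at the bottom of the bin's front, 24 mm above the table; it does not move with the bin. Its x axis points level from the front to the back of the housing (the bin tips towards -x), y lies along the pivot line, z up. The roof's top is 139 mm above this point, its front edge 4 mm behind it
- hex_tab (a point): middle of the top edge of the hexagonal bin's pull tab; moves and turns with the bin. The tab is a flat plate 50 mm wide (y), 6 mm thick (x, this point in mid-thickness), in line with the bin's front wall: 173 mm from the pivot line and, when shut, 2 mm in front of it, its top then 34 mm above the housing's roof, free in front and behind
- hex_floor (a point): middle of the hexagonal bin's inner floor; moves and turns with it (shut: x to the back, y along the pivot, z up); 40.5 mm behind, 4 mm above the pivot line. Inside 81 (x) by 100 mm (y), open on top; front wall 126, back wall 71 mm high. Tipped to 0.75 the mouth reaches from 92 mm in front of the pivot line (91 mm above it) to 11 mm behind (113 above), clear of the roof
- bin_hex (a joint): tip angle of the hexagonal bin about its pivot line, rad: 0 shut and upright, grows as the top comes forward, stop at 0.75. It stays where it is left (stiff hinge). Spring catch: about 5 N at the tab pulls it out or pushes it in; let go between about 0.08 and 0.13 it springs back ajar to 0.13; only below about 0.05 does it snap home to 0
- bin_round (a joint): tip angle of the bin whose housing has a round spacer on its roof, rad, 0 = shut; the same bin with the same tab; leave it shut
- bin_square (a joint): tip angle of the bin whose housing has a square block on its roof, rad, 0 = shut; the same bin with the same tab; leave it shut
Not all that is in view belongs to the job. What is shaped like the part that bears hexnut_center but orange or purple is not meant.

How it is judged:
By the outcome, as a careful person would: the job done as asked, in the order asked, and still so for the second after the job is handed in, with the robot touching nothing.
It also fails if it takes over 72 s, if anything falls off the work surface, if the arm or the gripper's body presses on something with over 40 N, if the wrist force passes 120 N, or if a joint passes its speed limit or range.

## Working session

There is one attempt and no reset: what is moved stays moved. The work goes in short steps, Python scripts to look and compute and a tool call to move; the robot and the scene stay as the last step left them, time stands still between calls to the robot, and variables do not carry over. Pictures are saved under pics/ and viewed, and the job is handed in when it is done.

Besides the shell and the picture viewer there is one more tool, called after "Emit:" as name(argument=value, ...) on one line, values as JSON. move_arm: Moves the arm, as the interface text tells. Its arguments: {"type":"object","properties":{"plan":{"type":"array","items":{"type":"object","properties":{"fingers":{"type":"number"},"linear":{"type":"array","items":{"type":"number"}},"delta_rot":{"type":"array","items":{"type":"number"}}}}}},"required":["plan"]}

```bash
mkdir -p pics; cat > h.py <<'E'
import numpy as np, cv2
from station import arm
def grab(n,tag):
    m=arm.camera_model(n); p,d=arm.read_camera(n)
    cv2.imwrite(f'pics/{tag}.png',p[:,:,::-1]); np.savez(f'{tag}.npz',p=p,d=d,T=m['T'],i=[m['vfov'],m['cx'],m['cy'],m['k1']])
    return load(tag)
def load(tag):
    z=np.load(f'{tag}.npz'); return z['p'],z['d'],z['T'],z['i']
def slopes(uv,i):
    f=200/np.tan(np.radians(i[0])/2); q=(np.atleast_2d(uv).astype(float)-[i[1],i[2]])/f; s=q.copy()
    for _ in range(30): s=q/(1+i[3]*(s**2).sum(1,keepdims=True))
    return s
def cloud(t):
    p,d,T,i=load(t); v,u=np.mgrid[:400,:640]; s=slopes(np.c_[u.ravel(),v.ravel()],i); z=d.ravel()[:,None]
    c=np.c_[s[:,:1]*z,-s[:,1:]*z,-z]; return (c@T[:3,:3].T+T[:3,3]).reshape(400,640,3)
def onplane(uv,t,h):
    p,d,T,i=load(t); s=slopes(uv,i); r=np.c_[s[:,0],-s[:,1],-np.ones(len(s))]@T[:3,:3].T
    o=T[:3,3]; return o+r*((h-o[2])/r[:,2])[:,None]
E
python3 - <<'E'
from h import *
o=arm.get_obs(); print({k:np.round(v,3) for k,v in o.items()})
for n in ['top','side','wrist']:
    p,d,T,i=grab(n,n+'0'); print(n,np.round(T,3),i)
E
```

```text
{'time_s': np.float64(0.0), 'joint_pos': array([ 1.003,  0.478,  0.022,  1.556, -0.012,  1.109, -0.083]), 'joint_velocities': array([ 0.001, -0.001,  0.001,  0.   , -0.001, -0.   ,  0.001]), 'effort': array([ 0.0000e+00, -5.9645e+01,  1.6080e+00, -2.8119e+01,  1.2000e-02,
        9.0000e-03,  0.0000e+00]), 'position': array([ 0.299, -0.604,  0.217]), 'tool_rot': array([ 0.974,  0.228, -0.   , -0.001]), 'force': array([-0.311, -0.459,  0.215]), 'moment': array([0.055, 0.058, 0.008]), 'opening': np.float64(1.0)}
top [[-0.025  0.996 -0.09   0.425]
 [-0.999 -0.027 -0.026 -0.054]
 [-0.029  0.09   0.996  1.038]
 [ 0.     0.     0.     1.   ]] [ 5.63737680e+01  3.14584559e+02  2.00101036e+02 -5.64981335e-02]
side [[-0.732  0.431 -0.528 -0.012]
 [-0.682 -0.462  0.567  0.527]
 [ 0.001  0.775  0.632  0.747]
 [ 0.     0.     0.     1.   ]] [5.50366397e+01 3.22096524e+02 2.01335836e+02 2.63892023e-03]
wrist [[ 0.444  0.846  0.295  0.376]
 [-0.896  0.419  0.145 -0.568]
 [-0.001 -0.329  0.944  0.373]
 [ 0.     0.     0.     1.   ]] [ 6.00674752e+01  3.21923120e+02  2.00798594e+02 -7.51060843e-02]
```

View pics/top0.png

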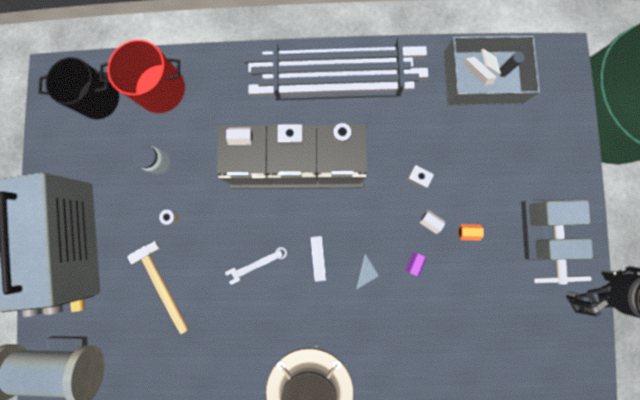

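View pics/side0.png

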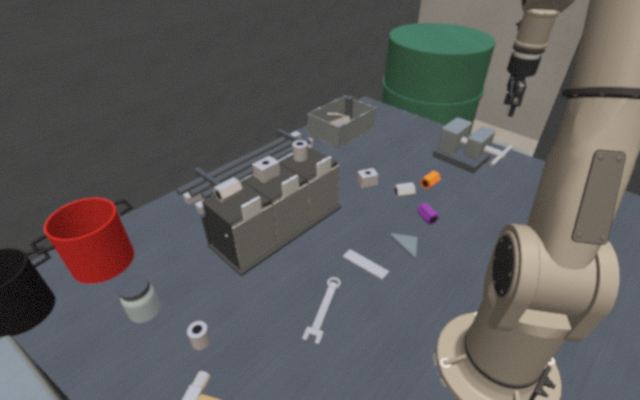

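View pics/wrist0.png

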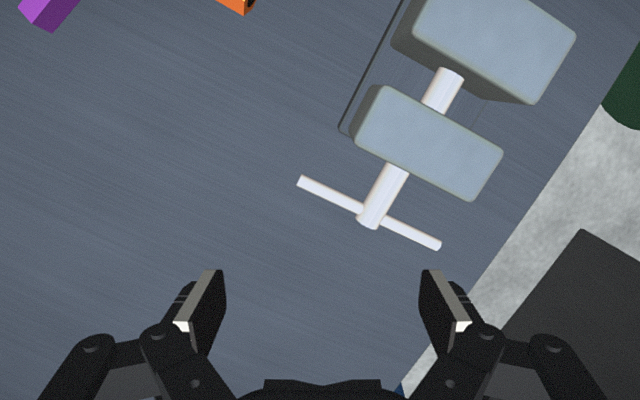

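The top view shows the rack with a lying hex sample on the left housing (240,135), a square on the middle one (290,132) and a round one on the right (342,131). The loose silver nut is at (432,222), the square block at (421,176) and the spacer at (167,217). The orange (471,232) and purple (416,264) pieces are decoys.

```bash
python3 - <<'E'
from h import *
for t in ['top0','side0']:
    X=cloud(t); p,d,T,i=load(t)
    print(t)
    if t=='top0':
        for u,v in [(400,300),(240,135),(290,132),(342,131),(432,222),(421,176),(167,217),(240,155),(290,155),(340,155),(245,177),(290,177),(340,177)]: print(u,v,X[v,u].round(3))
        c=p[150:300,380:500].copy(); z=X[150:300,380:500]
        cv2.imwrite('pics/c1.png',cv2.resize(p[100:260,200:500,::-1],None,fx=2.6,fy=2.6,interpolation=cv2.INTER_CUBIC))
    else:
        cv2.imwrite('pics/c2.png',cv2.resize(p[120:280,180:480,::-1],None,fx=2.6,fy=2.6,interpolation=cv2.INTER_CUBIC))
# fused regions
for t in ['top0','side0']:
    X=cloud(t); p=load(t)[0]
    R=lambda a,b,c,e,f,g:(X[...,0]>a)&(X[...,0]<b)&(X[...,1]>c)&(X[...,1]<e)&(X[...,2]>f)&(X[...,2]<g)
    m=R(.25,.8,-.5,-.1,.008,.1).astype(np.uint8)
    n,l,s,c=cv2.connectedComponentsWithStats(m)
    for k in range(1,n):
        if s[k,4]>40:
            P=X[l==k]; print(t,s[k],P.min(0).round(3),P.max(0).round(3),np.median(P,0).round(3),np.median(p[l==k],0))
    m=R(.35,.9,-.25,.35,.15,.17); P=X[m]; print('roof',m.sum(),P.min(0),P.max(0))
    m=R(.35,.9,-.25,.35,.185,.25); n,l,s,c=cv2.connectedComponentsWithStats(m.astype(np.uint8))
    for k in range(1,n):
        if s[k,4]>10:
            P=X[l==k]; print(t,s[k],P.min(0).round(3),P.max(0).round(3),np.median(P,0).round(3))
E
```

```text
top0
400 300 [ 0.24  -0.253  0.001]
240 135 [0.657 0.137 0.201]
290 132 [0.659 0.02  0.204]
342 131 [ 0.656 -0.098  0.211]
432 222 [ 0.449 -0.34   0.039]
421 176 [ 0.573 -0.316  0.039]
167 217 [0.48  0.374 0.045]
240 155 [0.618 0.145 0.163]
290 155 [0.614 0.025 0.167]
340 155 [ 0.61  -0.094  0.165]
245 177 [0.564 0.133 0.164]
290 177 [0.562 0.026 0.159]
340 177 [ 0.56  -0.093  0.152]
side0
top0 [447  87  45  18 480] [ 0.779 -0.5    0.008] [ 0.8   -0.408  0.097] [ 0.782 -0.445  0.058] [86. 87. 85.]
top0 [407 166  26  23 360] [ 0.543 -0.346  0.008] [ 0.603 -0.283  0.047] [ 0.57  -0.313  0.041] [221.5 226.5 239. ]
top0 [341 180  23   8 165] [ 0.551 -0.16   0.008] [ 0.565 -0.101  0.1  ] [ 0.559 -0.13   0.024] [102. 103. 106.]
top0 [420 211  25  23 311] [ 0.419 -0.376  0.01 ] [ 0.48  -0.312  0.043] [ 0.45  -0.342  0.035] [225. 221. 227.]
top0 [459 224  24  16 362] [ 0.4   -0.474  0.008] [ 0.442 -0.418  0.042] [ 0.42  -0.443  0.034] [252. 161.  94.]
top0 [405 252  21  25 307] [ 0.305 -0.321  0.017] [ 0.37  -0.266  0.044] [ 0.341 -0.291  0.035] [189. 109. 219.]
top0 [356 254  23  35 358] [ 
[... 1448 characters left out ...]
8] [ 0.368 -0.133  0.019] [ 0.314 -0.158  0.015] [134. 144. 153.]
roof 3260 [ 0.55536277 -0.15793376  0.15000912] [0.87714    0.34952467 0.16999134]
side0 [293 140  15  15 185] [ 0.632 -0.121  0.185] [ 0.674 -0.077  0.209] [ 0.646 -0.091  0.204]
side0 [253 156  27  20 323] [ 0.634 -0.007  0.185] [0.676 0.05  0.205] [0.647 0.026 0.201]
side0 [317 157  15  11  72] [ 0.555 -0.122  0.185] [ 0.564 -0.07   0.197] [ 0.559 -0.094  0.193]
side0 [282 175  17  13  91] [ 0.559 -0.003  0.186] [0.567 0.05  0.198] [0.562 0.025 0.192]
side0 [214 178  28  19 277] [0.638 0.113 0.185] [0.675 0.17  0.2  ] [0.649 0.145 0.196]
side0 [241 197  20  14 109] [0.561 0.119 0.185] [0.57  0.169 0.197] [0.564 0.145 0.193]
```

```bash
python3 - <<'E'
from h import *
for t in ['top0','side0']:
    X=cloud(t); p=load(t)[0]
    m=((X[...,0]>.40)&(X[...,0]<.49)&(X[...,1]>-.39)&(X[...,1]<-.3)&(X[...,2]>.026)&(X[...,2]<.05))
    P=X[m]; print(len(P))
    print(cv2.minAreaRect(P[:,:2].astype(np.float32)), P.mean(0), np.percentile(P[:,2],[50,80,95]))
    m2=m&(X[...,2]>.032); P=X[m2][:,:2]; w,V=np.linalg.eigh(np.cov(P.T)); print(P.mean(0),np.sqrt(w),V[:,1])
    # tabs line
    for y in (.144,.024,-.096):
        m=(abs(X[...,1]-y)<.03)&(X[...,2]>.175)&(X[...,0]>.54)&(X[...,0]<.59); print(X[m].mean(0).round(4),np.ptp(X[m],axis=0).round(3), ((X[m].min(0)+X[m].max(0))/2).round(4))
    # samples
    for y in (.144,.024,-.096):
        m=(abs(X[...,1]-y)<.045)&(X[...,2]>.187)&(X[...,0]>.61)&(X[...,0]<.7);P=X[m]; print('s',((P.min(0)+P.max(0))/2).round(4))
E
```

```text
247
((0.45089977979660034, -0.34426626563072205), (0.0531560480594635, 0.03596007451415062), 55.50034713745117) [ 0.44941323 -0.34342542  0.0355317 ] [0.03669427 0.03877245 0.04010399]
[ 0.44983752 -0.34447669] [0.00775696 0.01521098] [0.56822534 0.822873  ]
[0.5662 0.1433 0.1926] [0.005 0.05  0.026] [0.5667 0.1437 0.1885]
[0.5642 0.0239 0.1959] [0.007 0.049 0.027] [0.5647 0.0236 0.1888]
[ 0.5612 -0.0958  0.1937] [0.006 0.05  0.024] [ 0.5617 -0.0961  0.1902]
s [0.6593 0.1422 0.1963]
s [0.6565 0.0216 0.1987]
s [ 0.6547 -0.0974  0.2014]
131
((0.44500958919525146, -0.3425251841545105), (0.05712614208459854, 0.029550684615969658), 49.63203430175781) [ 0.4453397 -0.3400523  0.0331602] [0.03431745 0.03579279 0.03690883]
[ 0.4464707  -0.34254627] [0.00731246 0.01628328] [0.54887335 0.83590553]
[0.5645 0.1453 0.1877] [0.01  0.05  0.022] [0.5654 0.144  0.1863]
[0.5621 0.025  0.1876] [0.009 0.053 0.022] [0.5631 0.0239 0.1867]
[ 0.5593 -0.0946  0.1875] [0.008 0.052 0.022] [ 0.5595 -0.0958  0.1861]
s [0.6569 0.1419 0.1936]
s [0.6546 0.0216 0.196 ]
s [ 0.653  -0.099   0.1982]
```

View pics/c1.png

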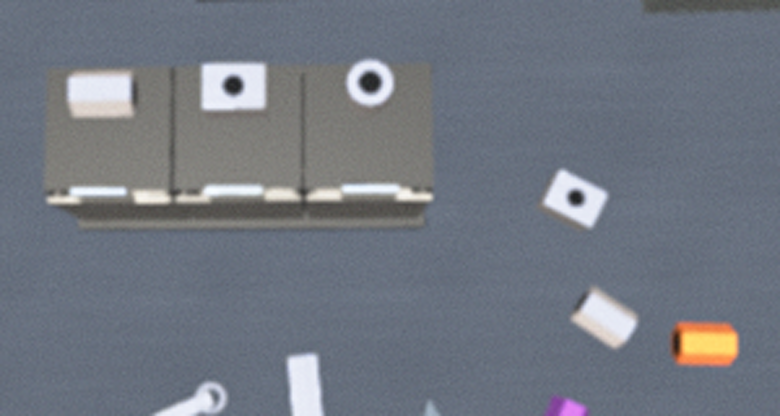

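View pics/c2.png

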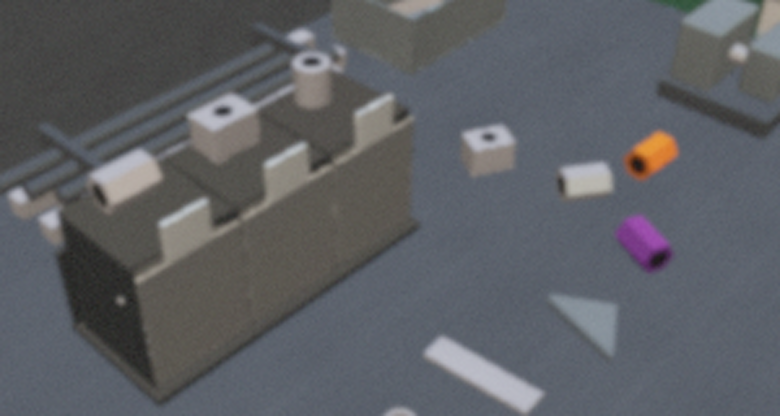

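The loose nut is at (0.449, -0.344), with its axis at about 56°. The hex tab is at (0.5665, 0.144) with its top at z 0.197, which matches 163+34 mm. The hinge is at about (0.568, 0.144) and the rack yaw is about -0.02. I'll open the bin first by hooking closed fingers behind the tab.

Emit:
move_arm(plan=[{"fingers": 255, "linear": [0, 0, -15], "delta_rot": [0, 0, 0.12]}, {"fingers": 255, "linear": [0, 0, -15], "delta_rot": [0, 0, 0.12]}, {"fingers": 255, "linear": [0, 0, -15], "delta_rot": [0, 0, 0.12]}, {"fingers": 255, "linear": [0, 0, -15], "delta_rot": [0, 0, 0.12]}, {"fingers": 255, "linear": [0, 0, 0], "delta_rot": [0, 0, 0]}])

```text
time_s: 0.65
position: [0.3001, -0.6058, 0.2803]
tool_rot: [1.0, -0.011, 0.001, 0.002]
force: [0.4, 0.2, 0.1]
opening: 0.141
```

```bash
cat >> h.py <<'E'
from scipy.spatial.transform import Rotation as Ro
def st():
    o=arm.get_obs(); R=Ro.from_quat(o['tool_rot']); M=R.as_matrix()
    print('t',round(float(o['time_s']),2),'p',np.round(o['position'],4),'x',M[:,0].round(3),'z',M[:,2].round(3),'F',np.round(o['force'],1),'op',round(float(o['opening']),3)); return np.array(o['position']),M
def to(tgt,yaw=None):
    p,M=st(); print('delta tool mm',(M.T@(np.array(tgt)-p)*1000).round(1))
    if yaw is not None:
        w=np.arctan2(M[1,0],M[0,0]); print('rotz tool', round((w-yaw+np.pi)%(2*np.pi)-np.pi,3))
        T=np.array([[np.cos(yaw),np.sin(yaw),0],[np.sin(yaw),-np.cos(yaw),0],[0,0,-1]])
        print('rotvec tool',Ro.from_matrix(M.T@T).as_rotvec().round(3))
E
python3 -c "
from h import *
to([.592,.144,.275],-.02); print(arm.nose_length)"
```

```text
t 0.65 p [ 0.3001 -0.6058  0.2803] x [ 1.    -0.021  0.002] z [ 0.002 -0.003 -1.   ] F [0.4 0.2 0.1] op 0.141
delta tool mm [ 275.9 -755.9    3.5]
rotz tool -0.001
rotvec tool [ 0.003 -0.002 -0.001]
0.017
```

Emit:
move_arm(plan=[{"fingers": 255, "linear": [15, -42, 0], "delta_rot": [0, 0, 0]}, {"fingers": 255, "linear": [15, -42, 0], "delta_rot": [0, 0, 0]}, {"fingers": 255, "linear": [15, -42, 0], "delta_rot": [0, 0, 0]}, {"fingers": 255, "linear": [15, -42, 0], "delta_rot": [0, 0, 0]}, {"fingers": 255, "linear": [15, -42, 0], "delta_rot": [0, 0, 0]}, {"fingers": 255, "linear": [15, -42, 0], "delta_rot": [0, 0, 0]}, {"fingers": 255, "linear": [15, -42, 0], "delta_rot": [0, 0, 0]}, {"fingers": 255, "linear": [15, -42, 0], "delta_rot": [0, 0, 0]}, {"fingers": 255, "linear": [15, -42, 0], "delta_rot": [0, 0, 0]}, {"fingers": 255, "linear": [15, -42, 0], "delta_rot": [0, 0, 0]}, {"fingers": 255, "linear": [15, -42, 0], "delta_rot": [0, 0, 0]}, {"fingers": 255, "linear": [15, -42, 0], "delta_rot": [0, 0, 0]}])

```text
time_s: 1.85
position: [0.4895, -0.1029, 0.2775]
tool_rot: [1.0, -0.008, -0.0, 0.0]
force: [0.6, -0.2, -0.4]
opening: -0.001
```

```bash
python3 -c "
from h import *
to([.592,.144,.275],-.02)"
```

```text
t 1.85 p [ 0.4895 -0.1029  0.2775] x [ 1.    -0.017 -0.001] z [-0.001 -0.    -1.   ] F [ 0.6 -0.2 -0.4] op -0.001
delta tool mm [  98.4 -248.5    2.4]
rotz tool 0.003
rotvec tool [0.    0.001 0.003]
```

Emit:
move_arm(plan=[{"fingers": 255, "linear": [16, -41, 0], "delta_rot": [0, 0, 0]}, {"fingers": 255, "linear": [16, -41, 0], "delta_rot": [0, 0, 0]}, {"fingers": 255, "linear": [16, -41, 0], "delta_rot": [0, 0, 0]}, {"fingers": 255, "linear": [16, -41, 0], "delta_rot": [0, 0, 0]}, {"fingers": 255, "linear": [16, -41, 0], "delta_rot": [0, 0, 0]}, {"fingers": 255, "linear": [16, -38, 0], "delta_rot": [0, 0, 0]}, {"fingers": 255, "linear": [0, 0, 0], "delta_rot": [0, 0, 0]}, {"fingers": 255, "linear": [0, 0, 0], "delta_rot": [0, 0, 0]}])

```text
time_s: 2.65
position: [0.59, 0.1371, 0.2769]
tool_rot: [1.0, -0.008, -0.001, 0.0]
force: [-0.6, -0.1, 0.6]
opening: -0.001
```

```bash
python3 -c "
from h import *
to([.592,.144,.194],-.02); grab('wrist','w1')"
```

```text
t 2.65 p [0.59   0.1371 0.2769] x [ 1.    -0.015 -0.002] z [-0.002 -0.    -1.   ] F [-0.6 -0.1  0.6] op -0.001
delta tool mm [ 2.  -6.9 82.9]
rotz tool 0.005
rotvec tool [0.    0.002 0.005]
```

View pics/w1.png

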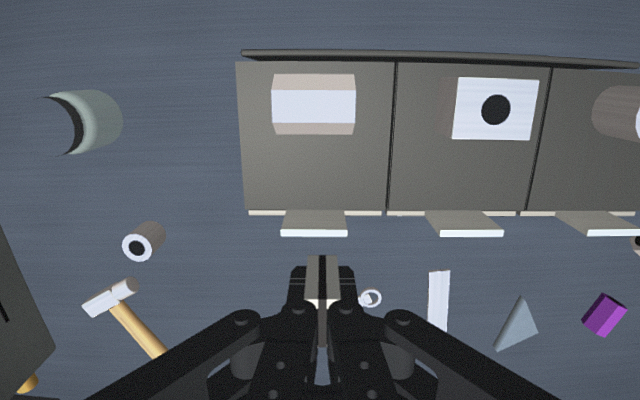

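```bash
python3 -c "
from h import *
X=cloud('w1')
for u,v in [(300,233),(330,233),(283,234),(346,234),(313,225),(430,213),(315,104)]: print(u,v,X[v,u].round(4))
m=(abs(X[...,1]-.144)<.035)&(X[...,2]>.18)&(X[...,2]<.2)&(X[...,0]<.6)&(X[...,0]>.54); m[250:]=0; P=X[m]; print(P.min(0),P.max(0),m.sum())
m=(X[...,2]>.235)&(X[...,2]<.3);P=X[m];print(P.min(0),P.max(0))
Q=P[P[:,2]<.275];print(Q.min(0),Q.max(0))
"
```

```text
300 233 [0.5678 0.1529 0.1962]
330 233 [0.5676 0.1304 0.1967]
283 234 [0.5675 0.1655 0.1971]
346 234 [0.5663 0.1184 0.196 ]
313 225 [0.571  0.1432 0.1891]
430 213 [0.5687 0.0451 0.162 ]
315 104 [0.6611 0.1396 0.1982]
[0.56456606 0.11814791 0.18006087] [0.57208763 0.1679559  0.19828466] 998
[0.59660827 0.12375247 0.29301521] [0.60253612 0.14876742 0.29999465]Traceback (most recent call last):
  File "<string>", line 7, in <module>
    Q=P[P[:,2]<.275];print(Q.min(0),Q.max(0))
                           ~~~~~^^^
    return umr_minimum(a, axis, None, out, keepdims, initial, where)
ValueError: zero-size array to reduction operation minimum which has no identity
```

Emit:
move_arm(plan=[{"fingers": 255, "linear": [5, -6, 0], "delta_rot": [0, 0, 0]}, {"fingers": 255, "linear": [0, 0, 25], "delta_rot": [0, 0, 0]}, {"fingers": 255, "linear": [0, 0, 25], "delta_rot": [0, 0, 0]}, {"fingers": 255, "linear": [0, 0, 20], "delta_rot": [0, 0, 0]}, {"fingers": 255, "linear": [0, 0, 13], "delta_rot": [0, 0, 0]}, {"fingers": 255, "linear": [0, 0, 0], "delta_rot": [0, 0, 0]}, {"fingers": 255, "linear": [-8, 0, 0], "delta_rot": [0, 0, 0]}, {"fingers": 255, "linear": [0, 0, 0], "delta_rot": [0, 0, 0]}])

```text
time_s: 3.5
position: [0.5875, 0.1427, 0.1966]
tool_rot: [1.0, -0.01, 0.001, -0.0]
force: [0.1, 0.0, 0.3]
opening: 0.002
```

Emit:
move_arm(plan=[{"fingers": 255, "linear": [-6, 0, 0], "delta_rot": [0, 0, 0]}, {"fingers": 255, "linear": [-8, 0, 0.5], "delta_rot": [0, 0, 0]}, {"fingers": 255, "linear": [-8, 0, 0.5], "delta_rot": [0, 0, 0]}, {"fingers": 255, "linear": [-15, 0, 2], "delta_rot": [0, 0, 0]}, {"fingers": 255, "linear": [-15, 0, 4], "delta_rot": [0, 0, 0]}])

```text
time_s: 4.0
position: [0.5349, 0.1436, 0.1886]
tool_rot: [1.0, -0.01, 0.0, -0.0]
force: [-0.2, 0.8, 0.2]
opening: -0.003
```

```bash
python3 -c "
from h import *
st(); grab('side','s2')"
```

```text
t 4.0 p [0.5349 0.1436 0.1886] x [ 1.    -0.02   0.001] z [ 0.001  0.    -1.   ] F [-0.2  0.8  0.2] op -0.003
```

View pics/s2.png

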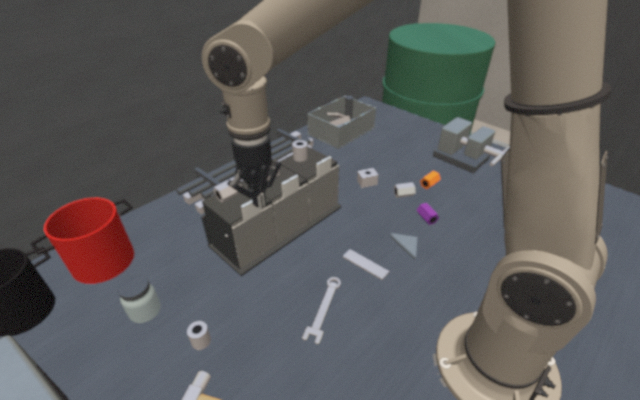

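```bash
python3 -c "
from h import *
p=load('s2')[0]; cv2.imwrite('pics/c3.png',cv2.resize(p[140:270,180:360,::-1],None,fx=4.4,fy=4.4,interpolation=cv2.INTER_CUBIC))
p=grab('wrist','w3'); st()"
```

```text
t 4.1 p [0.5334 0.1436 0.188 ] x [ 1.    -0.019 -0.002] z [-0.002 -0.001 -1.   ] F [-0.  -0.8  0.7] op -0.002
```

View pics/c3.png

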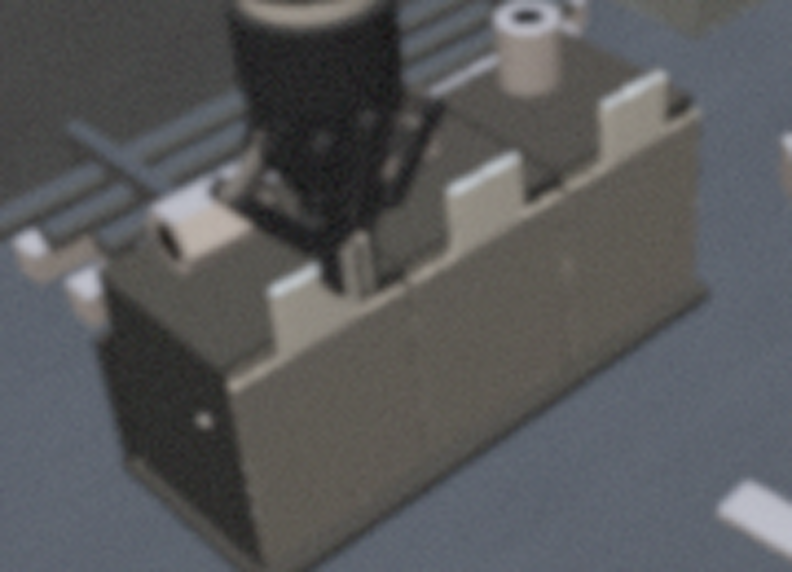

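View pics/w3.png

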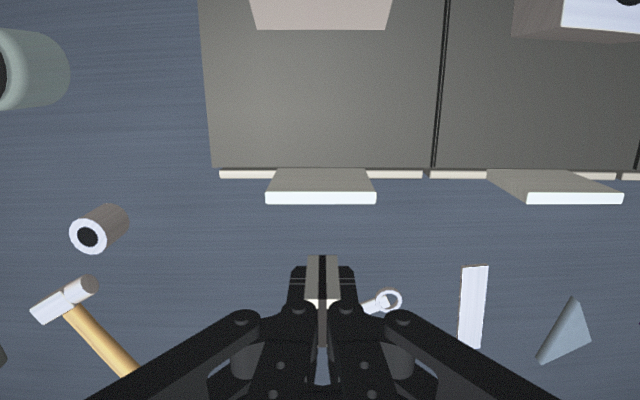

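```bash
cat >> h.py <<'E'
def proj(P,t):
    p,d,T,i=load(t); c=(np.atleast_2d(P)-T[:3,3])@T[:3,:3]; s=np.c_[c[:,0]/-c[:,2],-c[:,1]/-c[:,2]]
    f=200/np.tan(np.radians(i[0])/2); return s*(1+i[3]*(s**2).sum(1,keepdims=True))*f+[i[1],i[2]], -c[:,2]
E
python3 -c "
from h import *
p,M=st(); tip=p+M[:,2]*.017
for t in ['s2','w3']: print(t,proj([p,tip],t)); 
X=cloud('s2'); d=load('s2')[1]
for u,v in [(261,200),(263,206),(258,195),(262,195)]: print(u,v,X[v,u].round(3))
X=cloud('w3')
for u,v in [(315,260),(330,260),(315,275),(315,300),(330,300),(320,197),(320,180)]: print(u,v,X[v,u].round(3))
print(np.round(load('w3')[2],3), p)
"
```

```text
t 4.1 p [0.5334 0.1436 0.188 ] x [ 1.    -0.019 -0.002] z [-0.002 -0.001 -1.   ] F [-0.  -0.8  0.7] op -0.002
s2 (array([[260.24474026, 210.6244514 ],
       [261.01617084, 216.32902875]]), array([0.85891867, 0.86965394]))
w3 (array([[320.02127835, 256.93721403],
       [320.16142707, 242.06040836]]), array([0.17398481, 0.19003617]))
261 200 [0.524 0.144 0.224]
263 206 [0.521 0.143 0.208]
258 195 [0.521 0.153 0.244]
262 195 [0.524 0.141 0.236]
315 260 [0.543 0.145 0.209]
330 260 [0.543 0.139 0.21 ]
315 275 [0.543 0.145 0.221]
315 300 [0.543 0.145 0.237]
330 300 [0.543 0.14  0.239]
320 197 [0.568 0.143 0.197]
320 180 [0.571 0.143 0.179]
[[-0.019  0.943  0.331  0.618]
 [-1.    -0.018 -0.005  0.141]
 [ 0.001 -0.331  0.944  0.343]
 [ 0.     0.     0.     1.   ]] [0.53335678 0.1435879  0.18802049]
```

```bash
python3 -c "
from h import *
for t,zz in (('wrist0',.217),('w1',.2769),('w3',.188)):
    X=cloud(t); p,d,T,i=load(t)
    Y=(X-T[:3,3])@T[:3,:3]  # cam
    m=(d<.28)&(d>0); m[:240]=0
    P=X[m]; P=P[P[:,2]>zz-.03]; print(t, 'TCPz',zz,'lowest',np.percentile(P[:,2],[0,.5,1,2,5]).round(4))
    m[:,:200]=0;m[:,440:]=0
    r=np.argwhere(m&(X[...,2]<zz+.06)); print(r[:,0].min(), X[m].min(0))
X=cloud('wrist0')
for u,v in [(215,272),(210,280),(222,272),(190,325),(430,272),(424,272)]: print(u,v,X[v,u].round(3))
"
```

```text
wrist0 TCPz 0.217 lowest [0.2423 0.2463 0.248  0.2508 0.2566]
269 [ 0.27049715 -0.64928003  0.24227198]
w1 TCPz 0.2769 lowest [0.293  0.2975 0.3001 0.3044 0.3155]
255 [0.57797491 0.09784924 0.29301521]
w3 TCPz 0.188 lowest [0.2033 0.2082 0.2108 0.2152 0.2262]
255 [0.51947809 0.10447305 0.20326604]
215 272 [ 0.291 -0.561  0.251]
210 280 [ 0.29  -0.561  0.256]
222 272 [ 0.288 -0.564  0.244]
190 325 [ 0.289 -0.562  0.281]
430 272 [ 0.329 -0.641  0.249]
424 272 [ 0.328 -0.639  0.248]
```

```bash
python3 -c "
from h import *
p=load('w3')[0]; cv2.imwrite('pics/c4.png',cv2.resize(p[220:400,220:430,::-1],None,fx=3,fy=3))"
```

```text
(no output)
```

View pics/c4.png

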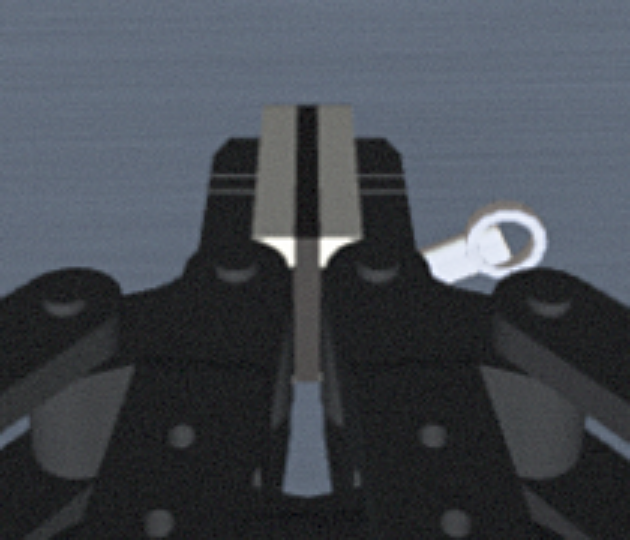

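Both the side and wrist pictures put the fingertips at z≈0.203 while the reported TCP is at z 0.188. The tips are about 15 mm behind the reported TCP, not 17 mm ahead, so the hook passed over the tab and the bin is still shut. I'll use tip = TCP z + 0.015 (shut), confirm it on contact, and try again lower.

Emit:
move_arm(plan=[{"fingers": 255, "linear": [0, 0, -20], "delta_rot": [0, 0, 0]}, {"fingers": 255, "linear": [20, 0, 0], "delta_rot": [0, 0, 0]}, {"fingers": 255, "linear": [40, 0, 0], "delta_rot": [0, 0, 0]}, {"fingers": 255, "linear": [0, 0, 0], "delta_rot": [0, 0, 0]}, {"fingers": 255, "linear": [0, 0, 20], "delta_rot": [0, 0, 0]}, {"fingers": 255, "linear": [0, 0, 15], "delta_rot": [0, 0, 0]}, {"fingers": 255, "linear": [0, 0, 10], "delta_rot": [0, 0, 0]}, {"fingers": 255, "linear": [0, 0, 0], "delta_rot": [0, 0, 0]}])

```text
time_s: 4.9
position: [0.5944, 0.1418, 0.1615]
tool_rot: [1.0, -0.01, -0.002, 0.001]
force: [-0.2, 0.7, -0.1]
opening: 0.001
```

```bash
python3 -c "
from h import *
st(); p=grab('side','s4')[0]; cv2.imwrite('pics/c5.png',cv2.resize(p[140:270,180:360,::-1],None,fx=4.4,fy=4.4,interpolation=cv2.INTER_CUBIC))"
```

```text
t 4.9 p [0.5944 0.1418 0.1615] x [ 1.    -0.02  -0.003] z [-0.003 -0.001 -1.   ] F [-0.2  0.7 -0.1] op 0.001
```

View pics/c5.png

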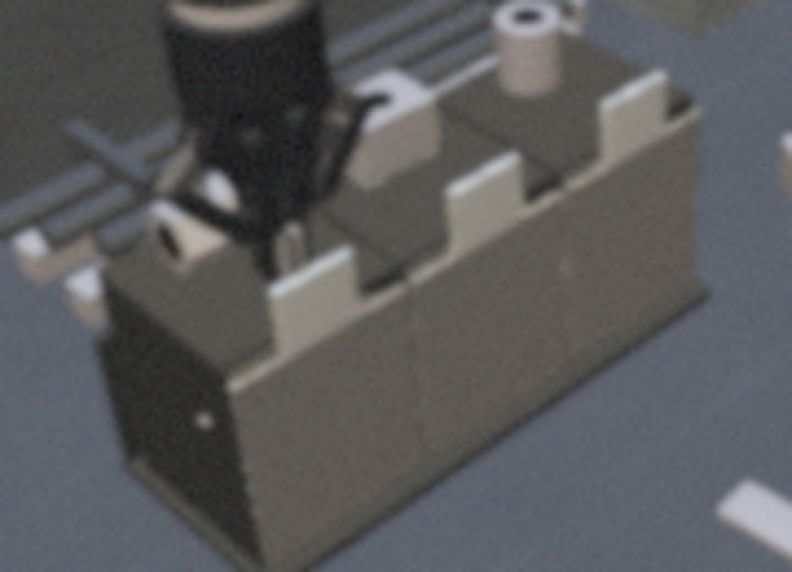

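The fingers are now behind the hex tab and the bin is still shut. Pulling now.

Emit:
move_arm(plan=[{"fingers": 255, "linear": [-8, 0, 0], "delta_rot": [0, 0, 0]}, {"fingers": 255, "linear": [-8, 0, 0], "delta_rot": [0, 0, 0]}, {"fingers": 255, "linear": [-8, 0, 0.5], "delta_rot": [0, 0, 0]}, {"fingers": 255, "linear": [-8, 0, 1], "delta_rot": [0, 0, 0]}, {"fingers": 255, "linear": [-8, 0, 1], "delta_rot": [0, 0, 0]}])

```text
time_s: 5.45
position: [0.5549, 0.1432, 0.1612]
tool_rot: [1.0, -0.01, 0.0, -0.0]
force: [1.9, -0.1, 0.5]
opening: -0.001
```

```bash
python3 -c "
from h import *
st(); p=grab('side','s5')[0]; cv2.imwrite('pics/c6.png',cv2.resize(p[140:270,180:360,::-1],None,fx=4.4,fy=4.4,interpolation=cv2.INTER_CUBIC))"
```

```text
t 5.45 p [0.5549 0.1432 0.1612] x [ 1.   -0.02  0.  ] z [ 0.  0. -1.] F [ 1.9 -0.1  0.5] op -0.001
```

View pics/c6.png

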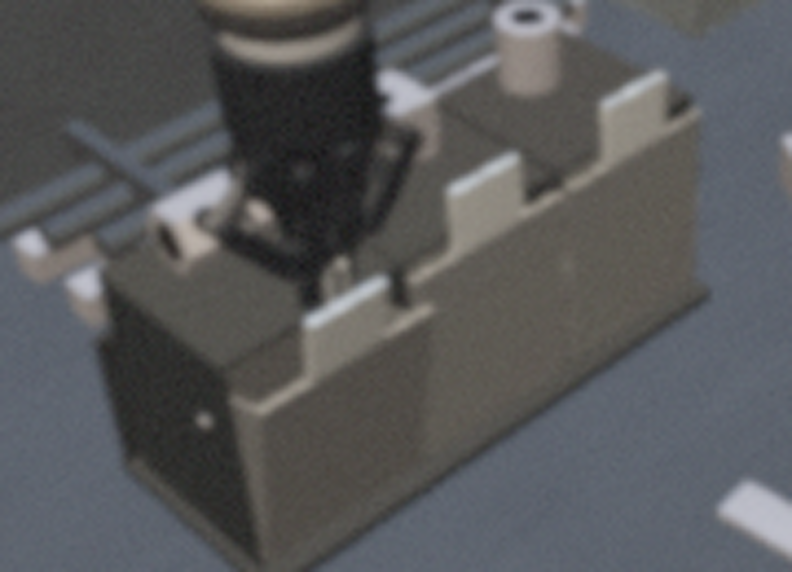

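Emit:
move_arm(plan=[{"fingers": 255, "linear": [-12, 0, 3], "delta_rot": [0, 0, 0]}, {"fingers": 255, "linear": [-12, 0, 3.5], "delta_rot": [0, 0, 0]}, {"fingers": 255, "linear": [-11.5, 0, 4.5], "delta_rot": [0, 0, 0]}, {"fingers": 255, "linear": [-11, 0, 5], "delta_rot": [0, 0, 0]}, {"fingers": 255, "linear": [-10.5, 0, 6], "delta_rot": [0, 0, 0]}, {"fingers": 255, "linear": [-10, 0, 6.5], "delta_rot": [0, 0, 0]}, {"fingers": 255, "linear": [-6, 0, 5], "delta_rot": [0, 0, 0]}, {"fingers": 255, "linear": [0, 0, 0], "delta_rot": [0, 0, 0]}])

```text
time_s: 6.3
position: [0.481, 0.1442, 0.1263]
tool_rot: [1.0, -0.01, -0.001, 0.001]
force: [0.3, 0.1, -0.1]
opening: -0.001
```

```bash
python3 -c "
from h import *
st(); p=grab('side','s6')[0]; cv2.imwrite('pics/c7.png',cv2.resize(p[140:290,180:360,::-1],None,fx=4,fy=4,interpolation=cv2.INTER_CUBIC)); grab('top','t6')
for t in ['s6','t6']:
  X=cloud(t); m=(X[...,0]>.40)&(X[...,0]<.53)&(X[...,1]>.08)&(X[...,1]<.21)&(X[...,2]>.05)&(X[...,2]<.17); P=X[m]; print(P.min(0),P.max(0),m.sum())
"
```

```text
t 6.3 p [0.481  0.1442 0.1263] x [ 1.    -0.02  -0.003] z [-0.003 -0.001 -1.   ] F [ 0.3  0.1 -0.1] op -0.001
[0.45159105 0.08854269 0.06637179] [0.52992349 0.20317803 0.16989128] 454
[0.45323334 0.08696055 0.07012411] [0.52974955 0.160548   0.16012164] 362
```

View pics/c7.png

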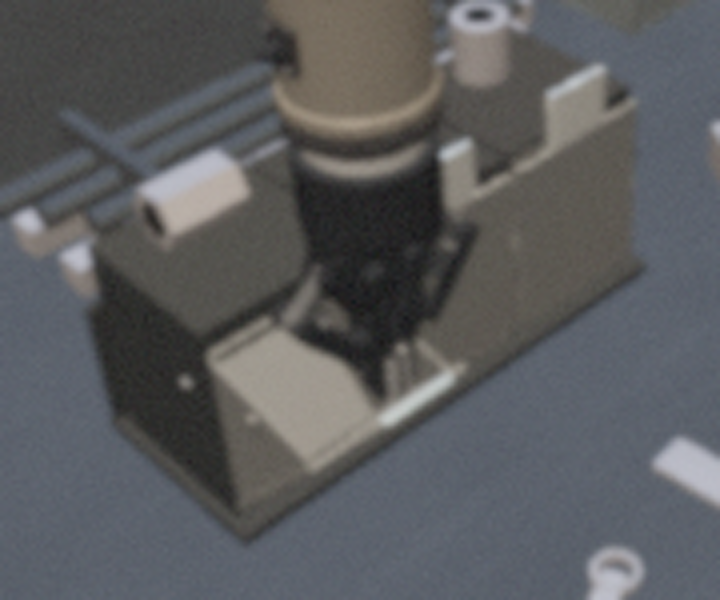

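The bin is tipped to about 0.70. I'll nudge it a little further, then lift out.

Emit:
move_arm(plan=[{"fingers": 255, "linear": [-4, 0, 4], "delta_rot": [0, 0, 0]}, {"fingers": 255, "linear": [-2, 0, 2], "delta_rot": [0, 0, 0]}, {"fingers": 255, "linear": [0, 0, 0], "delta_rot": [0, 0, 0]}])

```text
time_s: 6.7
position: [0.4766, 0.1446, 0.1211]
tool_rot: [1.0, -0.01, -0.0, 0.0]
force: [0.1, 0.1, 0.2]
opening: 0.002
```

Emit:
move_arm(plan=[{"fingers": 255, "linear": [10, 0, -20], "delta_rot": [0, 0, 0]}, {"fingers": 255, "linear": [0, 0, -45], "delta_rot": [0, 0, 0]}, {"fingers": 100, "linear": [0, 0, -45], "delta_rot": [0, 0, 0]}, {"fingers": 0, "linear": [0, 20, -30], "delta_rot": [0, 0, 0]}])

```text
time_s: 7.1
position: [0.4869, 0.1273, 0.2645]
tool_rot: [1.0, -0.008, 0.001, -0.001]
force: [1.0, -0.4, -0.9]
opening: 0.328
```

```bash
python3 -c "
from h import *
to([.449,-.344,.25],.976); grab('top','t7')
X=cloud('t7'); m=(X[...,0]>.43)&(X[...,0]<.53)&(X[...,1]>.12)&(X[...,1]<.17)&(X[...,2]>.05)&(X[...,2]<.2); P=X[m]; print(P.min(0),P.max(0),m.sum())
"
```

```text
t 7.1 p [0.4869 0.1273 0.2645] x [ 1.    -0.016  0.003] z [ 0.003  0.002 -1.   ] F [ 1.  -0.4 -0.9] op 0.328
delta tool mm [-30.4 471.9  13.2]
rotz tool -0.992
rotvec tool [-0.001 -0.004 -0.992]
[0.44786564 0.12082665 0.06950971] [0.52878109 0.16999332 0.15519826] 324
```

View pics/t7.png

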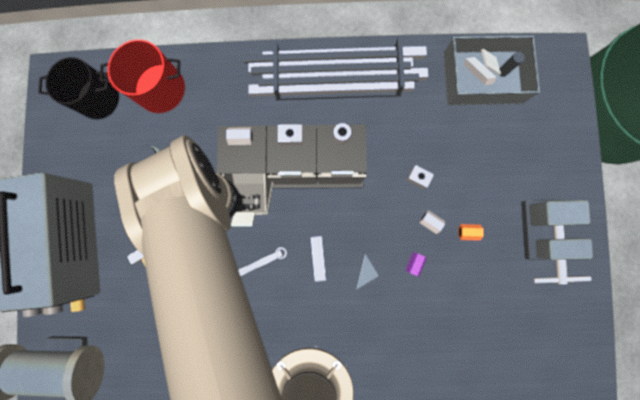

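The bin is at about 0.74 (tab x 0.448). Moving to the nut.

Emit:
move_arm(plan=[{"fingers": 0, "linear": [-3, 43, 0], "delta_rot": [0, 0, 0]}, {"fingers": 0, "linear": [-3, 43, 0], "delta_rot": [0, 0, 0]}, {"fingers": 0, "linear": [-3, 43, 0], "delta_rot": [0, 0, 0]}, {"fingers": 0, "linear": [-3, 43, 0], "delta_rot": [0, 0, 0]}, {"fingers": 0, "linear": [-3, 43, 0], "delta_rot": [0, 0, 0]}, {"fingers": 0, "linear": [-3, 43, 0], "delta_rot": [0, 0, 0]}, {"fingers": 0, "linear": [-3, 43, 0], "delta_rot": [0, 0, 0]}, {"fingers": 0, "linear": [-3, 43, 0], "delta_rot": [0, 0, 0]}, {"fingers": 0, "linear": [-3, 43, 0], "delta_rot": [0, 0, 0]}, {"fingers": 0, "linear": [-3, 43, 0], "delta_rot": [0, 0, 0]}, {"fingers": 0, "linear": [0, 41, 0], "delta_rot": [0, 0, -0.1]}])

```text
time_s: 8.25
position: [0.4457, -0.3477, 0.2609]
tool_rot: [0.999, 0.04, -0.0, -0.0]
force: [1.3, 0.0, -0.1]
opening: 1.003
```

Emit:
move_arm(plan=[{"fingers": 0, "linear": [0, 0, 0], "delta_rot": [0, 0, -0.13]}, {"fingers": 0, "linear": [0, 0, 0], "delta_rot": [0, 0, -0.13]}, {"fingers": 0, "linear": [0, 0, 0], "delta_rot": [0, 0, -0.13]}, {"fingers": 0, "linear": [0, 0, 0], "delta_rot": [0, 0, -0.13]}, {"fingers": 0, "linear": [0, 0, 0], "delta_rot": [0, 0, -0.13]}, {"fingers": 0, "linear": [0, 0, 0], "delta_rot": [0, 0, -0.13]}, {"fingers": 0, "linear": [0, 0, 0], "delta_rot": [0, 0, -0.11]}, {"fingers": 0, "linear": [0, 0, 0], "delta_rot": [0, 0, 0]}])

```text
time_s: 9.05
position: [0.4464, -0.3458, 0.2608]
tool_rot: [0.885, 0.466, -0.0, -0.0]
force: [0.2, -0.2, -0.8]
opening: 1.004
```

```bash
python3 -c "
from h import *
to([.449,-.344,.15],.976); grab('wrist','w8')
X=cloud('w8'); p=load('w8')[0]
m=(abs(X[...,0]-.449)<.06)&(abs(X[...,1]+.344)<.06)&(X[...,2]>.012)&(X[...,2]<.05); P=X[m]
print(P.min(0),P.max(0),np.percentile(P[:,2],[50,90]),m.sum())
print(cv2.minAreaRect(P[P[:,2]>.03][:,:2].astype(np.float32)))
T=P[P[:,2]>.033][:,:2]; print(cv2.minAreaRect(T.astype(np.float32)),T.mean(0)); w,V=np.linalg.eigh(np.cov(T.T)); print(np.degrees(np.arctan2(V[1,1],V[0,1])))
"
```

```text
t 9.05 p [ 0.4464 -0.3458  0.2608] x [ 0.565  0.825 -0.   ] z [-0.001  0.001 -1.   ] F [ 0.2 -0.2 -0.8] op 1.004
delta tool mm [  2.9   1.2 110.8]
rotz tool -0.006
rotvec tool [-0.001  0.    -0.006]
[ 0.41778062 -0.37858226  0.01262245] [ 0.48137142 -0.31210662  0.03814457] [0.03469427 0.03639776] 1755
((0.45006686449050903, -0.3449500799179077), (0.05518996715545654, 0.028269611299037933), 55.013710021972656)
((0.44972968101501465, -0.34472015500068665), (0.055229056626558304, 0.024960719048976898), 55.134098052978516) [ 0.45030623 -0.34413064]
55.107969067628254
```

View pics/w8.png

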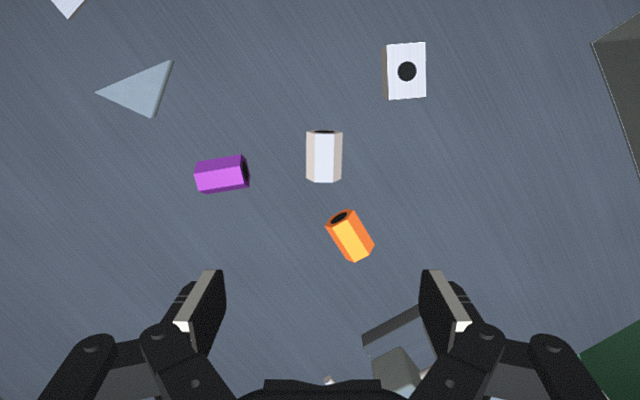

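The nut is at (0.450, -0.345), axis 55°. Because it lies on a flat, its widest points sideways are its corners, so I'll grip the flat end faces instead (55 mm) and turn the jaws 90°.

Emit:
move_arm(plan=[{"fingers": 0, "linear": [3, 0, 5], "delta_rot": [0, 0, 0.145]}, {"fingers": 0, "linear": [0, 0, 10], "delta_rot": [0, 0, 0.145]}, {"fingers": 0, "linear": [0, 0, 10], "delta_rot": [0, 0, 0.145]}, {"fingers": 0, "linear": [0, 0, 10], "delta_rot": [0, 0, 0.145]}, {"fingers": 0, "linear": [0, 0, 10], "delta_rot": [0, 0, 0.145]}, {"fingers": 0, "linear": [0, 0, 10], "delta_rot": [0, 0, 0.145]}, {"fingers": 0, "linear": [0, 0, 10], "delta_rot": [0, 0, 0.145]}, {"fingers": 0, "linear": [0, 0, 10], "delta_rot": [0, 0, 0.145]}, {"fingers": 0, "linear": [0, 0, 10], "delta_rot": [0, 0, 0.145]}, {"fingers": 0, "linear": [0, 0, 10], "delta_rot": [0, 0, 0.145]}, {"fingers": 0, "linear": [0, 0, 10], "delta_rot": [0, 0, 0.13]}, {"fingers": 0, "linear": [0, 0, 0], "delta_rot": [0, 0, 0]}])

```text
time_s: 10.3
position: [0.4477, -0.3427, 0.1549]
tool_rot: [0.953, -0.302, -0.001, -0.0]
force: [-1.1, -0.3, -0.2]
opening: 0.995
```

```bash
python3 -c "
from h import *
to([.450,-.345,.05],-.609); grab('wrist','w9'); grab('side','s9')
X=cloud('w9')
m=(abs(X[...,0]-.449)<.05)&(abs(X[...,1]+.344)<.05)&(X[...,2]>.015)&(X[...,2]<.05); P=X[m]
T=P[P[:,2]>.033][:,:2]; print(cv2.minAreaRect(T.astype(np.float32)),T.mean(0))
"
```

```text
t 10.3 p [ 0.4477 -0.3427  0.1549] x [ 0.818 -0.576 -0.003] z [-0.003  0.001 -1.   ] F [-1.1 -0.3 -0.2] op 0.995
delta tool mm [  3.6   0.5 104.9]
rotz tool -0.005
rotvec tool [ 0.001  0.003 -0.005]
((0.45060238242149353, -0.3456106185913086), (0.05525152385234833, 0.025231583043932915), 54.78923797607422) [ 0.45099041 -0.34599101]
```

View pics/w9.png

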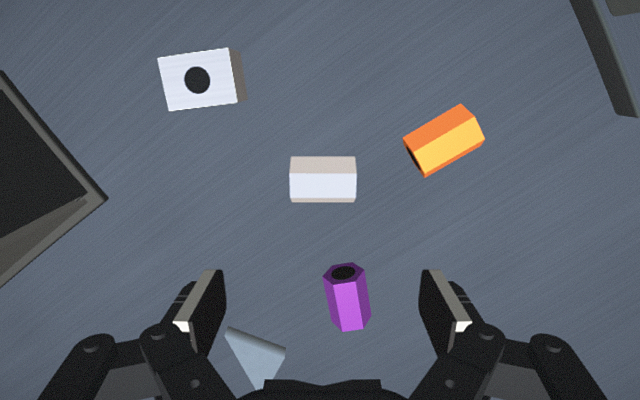

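Emit:
move_arm(plan=[{"fingers": 0, "linear": [4, 0, 20], "delta_rot": [0, 0, 0]}, {"fingers": 0, "linear": [0, 0, 30], "delta_rot": [0, 0, 0]}, {"fingers": 0, "linear": [0, 0, 30], "delta_rot": [0, 0, 0]}, {"fingers": 0, "linear": [0, 0, 25], "delta_rot": [0, 0, 0]}, {"fingers": 0, "linear": [0, 0, 0], "delta_rot": [0, 0, 0]}, {"fingers": 0, "linear": [0, 0, 0], "delta_rot": [0, 0, 0]}])

```text
time_s: 11.0
position: [0.4521, -0.346, 0.052]
tool_rot: [0.954, -0.3, 0.0, 0.0]
force: [-0.5, -0.8, 0.7]
opening: 1.001
```

```bash
python3 -c "
from h import *
to([.4505,-.3455,-.012],-.612); grab('wrist','w10'); p=grab('side','s10')[0]
cv2.imwrite('pics/c10.png',cv2.resize(p[120:240,330:480,::-1],None,fx=5,fy=5,interpolation=cv2.INTER_CUBIC))
X=cloud('w10')
for u,v in [(215,272),(222,272),(430,272),(424,272)]: print(u,v,X[v,u].round(3))
m=(abs(X[...,0]-.449)<.05)&(abs(X[...,1]+.344)<.05)&(X[...,2]>.033)&(X[...,2]<.05);m[240:]=0; T=X[m][:,:2]
print(cv2.minAreaRect(T.astype(np.float32)),T.mean(0))
"
```

```text
t 11.0 p [ 0.4521 -0.346   0.052 ] x [ 0.82  -0.572  0.   ] z [ 0. -0. -1.] F [-0.5 -0.8  0.7] op 1.001
delta tool mm [-1.6  0.5 64. ]
rotz tool 0.003
rotvec tool [-0.    -0.     0.003]
215 272 [ 0.486 -0.317  0.083]
222 272 [ 0.483 -0.316  0.078]
430 272 [ 0.436 -0.39   0.084]
424 272 [ 0.436 -0.388  0.082]
((0.45743075013160706, -0.35083281993865967), (0.05431876331567764, 0.007737708278000355), 54.63688278198242) [ 0.45764107 -0.35069684]
```

View pics/c10.png

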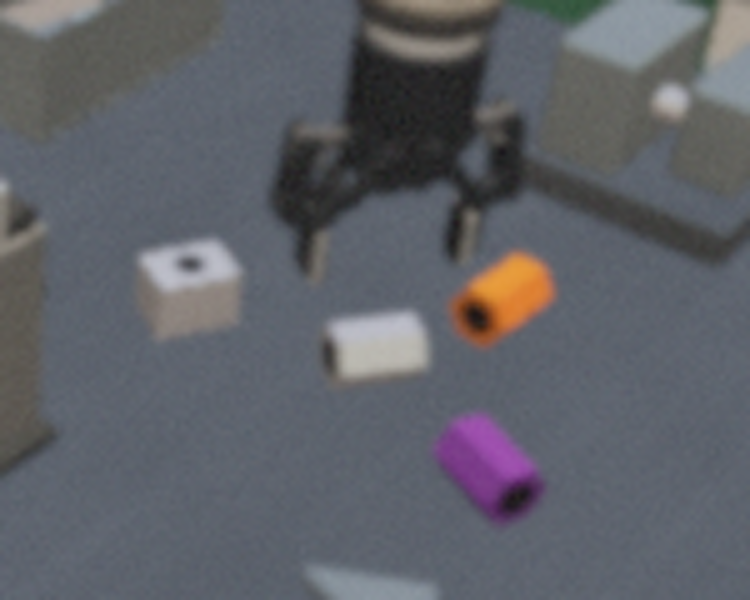

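View pics/w10.png

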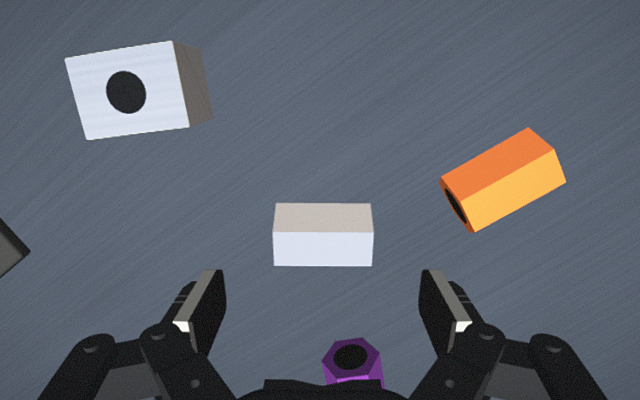

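Tip offset with the jaws open confirmed at +26 mm (tips at z 0.078, TCP at 0.052). Descending to grasp.

Emit:
move_arm(plan=[{"fingers": 0, "linear": [-1.5, 0.5, 20], "delta_rot": [0, 0, 0]}, {"fingers": 0, "linear": [0, 0, 20], "delta_rot": [0, 0, 0]}, {"fingers": 0, "linear": [0, 0, 16], "delta_rot": [0, 0, 0]}, {"fingers": 0, "linear": [0, 0, 8], "delta_rot": [0, 0, 0]}, {"fingers": 0, "linear": [0, 0, 0], "delta_rot": [0, 0, 0]}])

```text
time_s: 11.6
position: [0.4505, -0.3453, -0.0125]
tool_rot: [0.954, -0.3, 0.0, 0.0]
force: [0.8, -0.3, 0.4]
opening: 1.0
```

```bash
python3 -c "
from h import *
st(); grab('wrist','w11')
X=cloud('w11')
for u,v in [(215,272),(222,272),(430,272),(424,272)]: print(u,v,X[v,u].round(3))
"
```

```text
t 11.6 p [ 0.4505 -0.3453 -0.0125] x [ 0.82  -0.573  0.   ] z [ 0. -0. -1.] F [ 0.8 -0.3  0.4] op 1.0
215 272 [ 0.485 -0.317  0.02 ]
222 272 [ 0.482 -0.316  0.015]
430 272 [ 0.434 -0.389  0.02 ]
424 272 [ 0.435 -0.387  0.018]
```

View pics/w11.png

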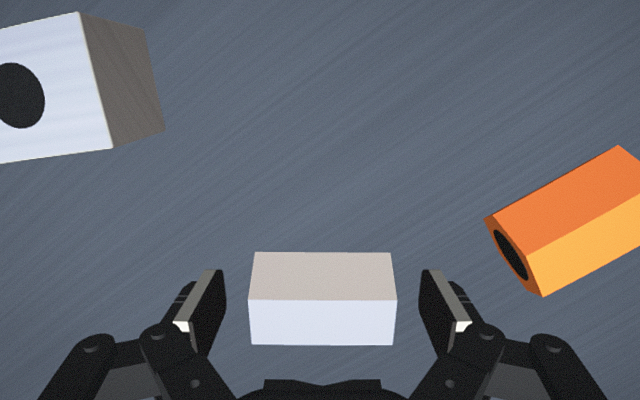

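The nut sits centred between the pads and the neighbours are clear. Closing.

Emit:
move_arm(plan=[{"fingers": 0, "linear": [0, 0, 3], "delta_rot": [0, 0, 0]}, {"fingers": 255, "linear": [0, 0, 0], "delta_rot": [0, 0, 0]}, {"fingers": 255, "linear": [0, 0, 0], "delta_rot": [0, 0, 0]}, {"fingers": 255, "linear": [0, 0, 0], "delta_rot": [0, 0, 0]}, {"fingers": 255, "linear": [0, 0, 0], "delta_rot": [0, 0, 0]}, {"fingers": 255, "linear": [0, 0, 0], "delta_rot": [0, 0, 0]}])

```text
time_s: 12.25
position: [0.4508, -0.3455, -0.015]
tool_rot: [0.954, -0.3, 0.001, 0.0]
force: [-0.9, 0.7, 6.3]
opening: 0.635
```

Emit:
move_arm(plan=[{"fingers": 255, "linear": [0, 0, -10], "delta_rot": [0, 0, 0]}, {"fingers": 255, "linear": [0, 0, -20], "delta_rot": [0, 0, 0]}, {"fingers": 255, "linear": [0, 0, -30], "delta_rot": [0, 0, 0]}, {"fingers": 255, "linear": [0, 0, -30], "delta_rot": [0, 0, 0]}, {"fingers": 255, "linear": [0, 0, 0], "delta_rot": [0, 0, 0]}])

```text
time_s: 12.75
position: [0.4523, -0.3468, 0.0782]
tool_rot: [0.954, -0.301, 0.003, 0.001]
force: [0.6, -1.3, -4.2]
opening: 0.634
```

```bash
python3 -c "
from h import *
st(); p=grab('wrist','w12')[0]; grab('side','s12')
a=load('s12')[0][80:240,330:480]; b=cv2.resize(p,None,fx=.6,fy=.6); a=cv2.resize(a,None,fx=1.5*1,fy=1.5,interpolation=cv2.INTER_CUBIC)
cv2.imwrite('pics/c12.png',np.hstack([a[:,:],b[:240]])[:,:,::-1])
"
```

```text
t 12.75 p [ 0.4523 -0.3468  0.0782] x [ 0.819 -0.573  0.007] z [ 0.006 -0.003 -1.   ] F [ 0.6 -1.3 -4.2] op 0.634
```

View pics/c12.png

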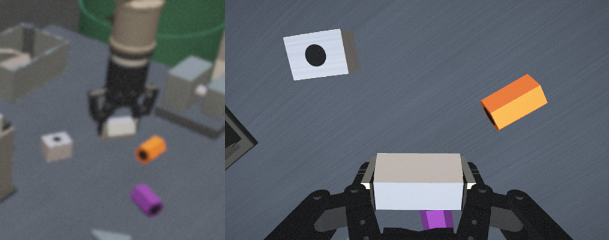

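The nut is held (opening 0.634 ≈ 54 mm, about 4 N of weight). Lifting, turning to the rack yaw and moving over to the bin.

Emit:
move_arm(plan=[{"fingers": 255, "linear": [0, 0, -30], "delta_rot": [0, 0, -0.1]}, {"fingers": 255, "linear": [0, 0, -35], "delta_rot": [0, 0, -0.1]}, {"fingers": 255, "linear": [0, 0, -35], "delta_rot": [0, 0, -0.1]}, {"fingers": 255, "linear": [0, 0, -35], "delta_rot": [0, 0, -0.1]}, {"fingers": 255, "linear": [0, 0, -35], "delta_rot": [0, 0, -0.1]}, {"fingers": 255, "linear": [0, 0, 0], "delta_rot": [0, 0, -0.09]}, {"fingers": 255, "linear": [0, 0, 0], "delta_rot": [0, 0, 0]}])

```text
time_s: 13.55
position: [0.4497, -0.3448, 0.2434]
tool_rot: [1.0, -0.01, -0.001, -0.0]
force: [-1.6, 0.3, -4.3]
opening: 0.632
```

```bash
python3 -c "
from h import *
to([.53,.143,.25],-.02)"
```

```text
t 13.55 p [ 0.4497 -0.3448  0.2434] x [ 1.    -0.019 -0.001] z [-0.001  0.001 -1.   ] F [-1.6  0.3 -4.3] op 0.632
delta tool mm [  70.8 -489.3   -6.2]
rotz tool 0.001
rotvec tool [-0.001  0.001  0.001]
```

Emit:
move_arm(plan=[{"fingers": 255, "linear": [3, -20, 0], "delta_rot": [0, 0, 0]}, {"fingers": 255, "linear": [6, -44, 0], "delta_rot": [0, 0, 0]}, {"fingers": 255, "linear": [6, -44, 0], "delta_rot": [0, 0, 0]}, {"fingers": 255, "linear": [6, -44, 0], "delta_rot": [0, 0, 0]}, {"fingers": 255, "linear": [6, -44, 0], "delta_rot": [0, 0, 0]}, {"fingers": 255, "linear": [7, -44, 0], "delta_rot": [0, 0, 0]}, {"fingers": 255, "linear": [7, -44, 0], "delta_rot": [0, 0, 0]}, {"fingers": 255, "linear": [7, -44, 0], "delta_rot": [0, 0, 0]}, {"fingers": 255, "linear": [7, -44, 0], "delta_rot": [0, 0, 0]}, {"fingers": 255, "linear": [7, -44, 0], "delta_rot": [0, 0, 0]}, {"fingers": 255, "linear": [7, -44, 0], "delta_rot": [0, 0, 0]}, {"fingers": 255, "linear": [2, -29, 0], "delta_rot": [0, 0, 0]}])

```text
time_s: 14.75
position: [0.5297, 0.1459, 0.2417]
tool_rot: [1.0, -0.01, -0.002, -0.0]
force: [1.2, 0.3, -4.1]
opening: 0.637
```

Emit:
move_arm(plan=[{"fingers": 255, "linear": [0, 0, 0], "delta_rot": [0, 0, 0]}])

```text
time_s: 14.85
position: [0.5292, 0.148, 0.2418]
tool_rot: [1.0, -0.007, -0.002, -0.001]
force: [-0.1, -0.4, -3.2]
opening: 0.635
```

```bash
python3 -c "
from h import *
to([.53,.143,.092],-.02); grab('wrist','w13'); p=grab('side','s13')[0]
cv2.imwrite('pics/c13.png',cv2.resize(p[120:290,180:380,::-1],None,fx=3.5,fy=3.5,interpolation=cv2.INTER_CUBIC))
X=cloud('s13'); m=(X[...,0]>.43)&(X[...,0]<.5)&(X[...,1]>.1)&(X[...,1]<.185)&(X[...,2]>.05)&(X[...,2]<.17); P=X[m]; print(P.min(0),P.max(0),m.sum())
"
```

```text
t 14.85 p [0.5292 0.148  0.2418] x [ 1.    -0.015 -0.005] z [-0.005  0.002 -1.   ] F [-0.1 -0.4 -3.2] op 0.635
delta tool mm [  1.6   5.3 149.8]
rotz tool 0.005
rotvec tool [-0.002  0.005  0.005]
[0.44695393 0.10003855 0.09646167] [0.49952323 0.18458225 0.151044  ] 145
```

View pics/c13.png

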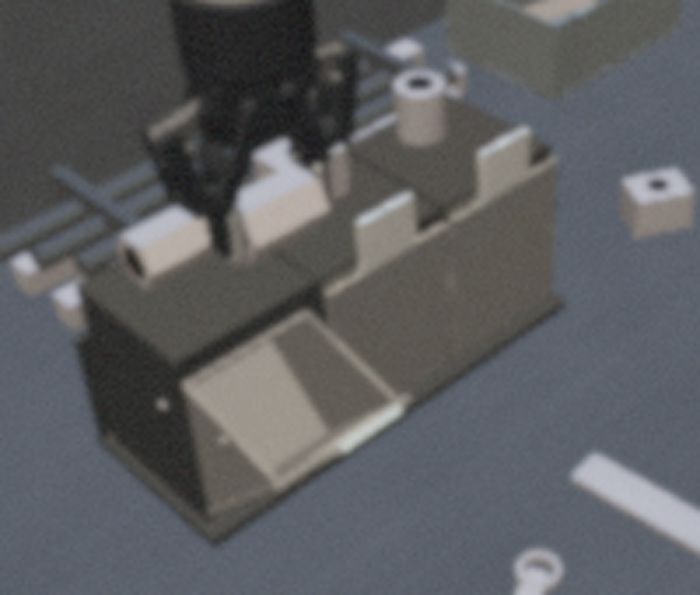

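View pics/w13.png

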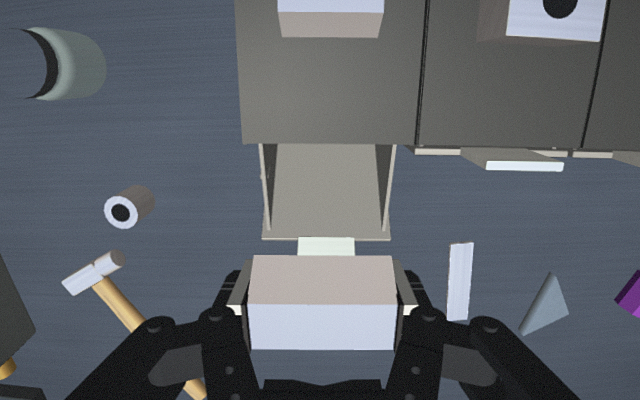

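Emit:
move_arm(plan=[{"fingers": 255, "linear": [0, 5, 20], "delta_rot": [0, 0, 0]}, {"fingers": 255, "linear": [0, 0, 35], "delta_rot": [0, 0, 0]}, {"fingers": 255, "linear": [0, 0, 35], "delta_rot": [0, 0, 0]}, {"fingers": 255, "linear": [0, 0, 25], "delta_rot": [0, 0, 0]}, {"fingers": 255, "linear": [0, 0, 0], "delta_rot": [0, 0, 0]}])

```text
time_s: 15.45
position: [0.5275, 0.134, 0.1248]
tool_rot: [1.0, -0.012, -0.005, 0.002]
force: [-1.5, -0.8, -3.3]
opening: 0.628
```

```bash
python3 -c "
from h import *
to([.53,.143,.092],-.02); grab('wrist','w14'); p=grab('side','s14')[0]
a=cv2.resize(p[120:290,180:380],None,fx=2.2,fy=2.2,interpolation=cv2.INTER_CUBIC); b=cv2.resize(load('w14')[0],(358,374))
cv2.imwrite('pics/c14.png',np.hstack([a[:374],b])[:,:798,::-1])
"
```

```text
t 15.45 p [0.5275 0.134  0.1248] x [ 1.    -0.024 -0.009] z [-0.009 -0.004 -1.   ] F [-1.5 -0.8 -3.3] op 0.628
delta tool mm [ 2.6 -9.2 32.7]
rotz tool -0.004
rotvec tool [ 0.004  0.009 -0.004]
```

View pics/c14.png

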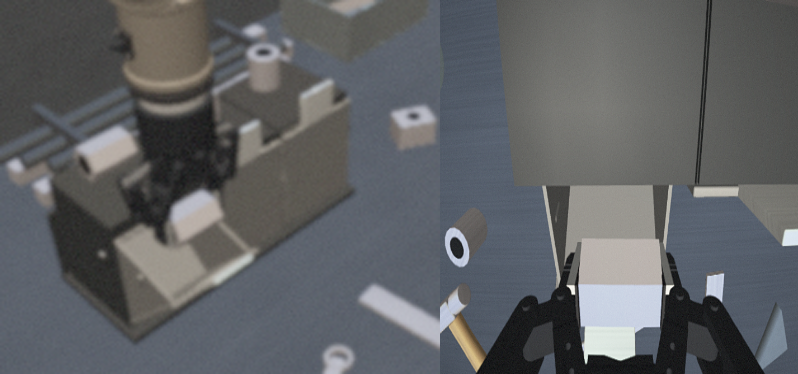

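Emit:
move_arm(plan=[{"fingers": 255, "linear": [2, -9, 0], "delta_rot": [0, 0, 0]}, {"fingers": 255, "linear": [0, 0, 0], "delta_rot": [0, 0, 0]}, {"fingers": 255, "linear": [0, 0, 0], "delta_rot": [0, 0, 0]}])

```text
time_s: 15.85
position: [0.534, 0.1471, 0.1305]
tool_rot: [1.0, -0.01, 0.001, -0.0]
force: [-0.2, 0.2, -3.0]
opening: 0.635
```

```bash
python3 -c "
from h import *
to([.53,.143,.092],-.02)"
```

```text
t 15.85 p [0.534  0.1471 0.1305] x [ 1.    -0.019  0.002] z [ 0.002  0.001 -1.   ] F [-0.2  0.2 -3. ] op 0.635
delta tool mm [-4.   4.2 38.5]
rotz tool 0.0
rotvec tool [-0.001 -0.002  0.001]
```

Emit:
move_arm(plan=[{"fingers": 255, "linear": [-3, 4, 10], "delta_rot": [0, 0, 0]}, {"fingers": 255, "linear": [0, 0, 10], "delta_rot": [0, 0, 0]}, {"fingers": 255, "linear": [0, 0, 0], "delta_rot": [0, 0, 0]}, {"fingers": 255, "linear": [0, 0, 0], "delta_rot": [0, 0, 0]}, {"fingers": 255, "linear": [0, 0, 0], "delta_rot": [0, 0, 0]}])

```text
time_s: 16.35
position: [0.5303, 0.1424, 0.1093]
tool_rot: [1.0, -0.01, 0.0, -0.0]
force: [0.2, -0.1, -4.0]
opening: 0.636
```

```bash
python3 -c "
from h import *
to([.53,.143,.092],-.02); grab('wrist','w15')"
```

```text
t 16.35 p [0.5303 0.1424 0.1093] x [ 1.   -0.02  0.  ] z [ 0.  0. -1.] F [ 0.2 -0.1 -4. ] op 0.636
delta tool mm [-0.3 -0.6 17.3]
rotz tool -0.0
rotvec tool [-0. -0. -0.]
```

View pics/w15.png

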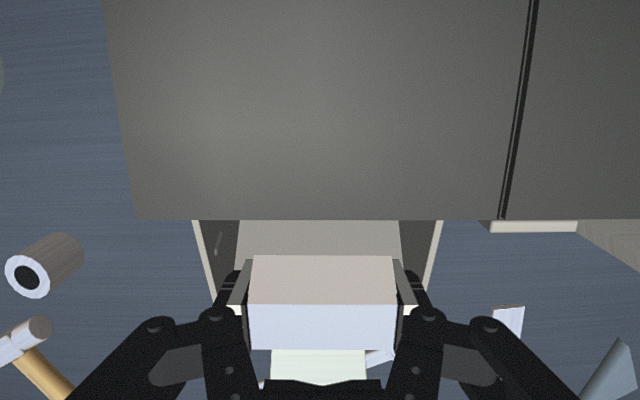

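Nut is centred in the mouth (bin 195–443, nut centre 322). Lowering a little and releasing.

Emit:
move_arm(plan=[{"fingers": 255, "linear": [0, 0, 7], "delta_rot": [0, 0, 0]}, {"fingers": 255, "linear": [0, 0, 6], "delta_rot": [0, 0, 0]}, {"fingers": 255, "linear": [0, 0, 0], "delta_rot": [0, 0, 0]}, {"fingers": 255, "linear": [0, 0, 0], "delta_rot": [0, 0, 0]}, {"fingers": 60, "linear": [0, 0, 0], "delta_rot": [0, 0, 0]}, {"fingers": 60, "linear": [0, 0, 0], "delta_rot": [0, 0, 0]}, {"fingers": 60, "linear": [0, 0, 0], "delta_rot": [0, 0, 0]}, {"fingers": 60, "linear": [0, 0, 0], "delta_rot": [0, 0, 0]}, {"fingers": 60, "linear": [0, 0, 0], "delta_rot": [0, 0, 0]}])

```text
time_s: 17.3
position: [0.5303, 0.1424, 0.0965]
tool_rot: [1.0, -0.01, 0.0, -0.0]
force: [0.2, 0.1, 0.9]
opening: 0.76
```

Emit:
move_arm(plan=[{"fingers": 60, "linear": [0, 0, -15], "delta_rot": [0, 0, 0]}, {"fingers": 60, "linear": [0, 0, -30], "delta_rot": [0, 0, 0]}, {"fingers": 60, "linear": [0, 0, -35], "delta_rot": [0, 0, 0]}, {"fingers": 255, "linear": [0, 0, -35], "delta_rot": [0, 0, 0]}, {"fingers": 255, "linear": [0, 0, -20], "delta_rot": [0, 0, 0]}])

```text
time_s: 17.8
position: [0.5312, 0.1427, 0.2344]
tool_rot: [1.0, -0.01, 0.002, -0.001]
force: [-0.2, 0.7, -0.7]
opening: 0.434
```

```bash
python3 -c "
from h import *
st(); grab('wrist','w16'); p=grab('side','s16')[0]
a=cv2.resize(p[120:290,180:380],None,fx=2.2,fy=2.2,interpolation=cv2.INTER_CUBIC); b=cv2.resize(load('w16')[0],(358,374))
cv2.imwrite('pics/c16.png',np.hstack([a[:374],b])[:,:798,::-1])
"
```

```text
t 17.8 p [0.5312 0.1427 0.2344] x [ 1.    -0.02   0.004] z [ 0.004  0.001 -1.   ] F [-0.2  0.7 -0.7] op 0.434
```

View pics/c16.png

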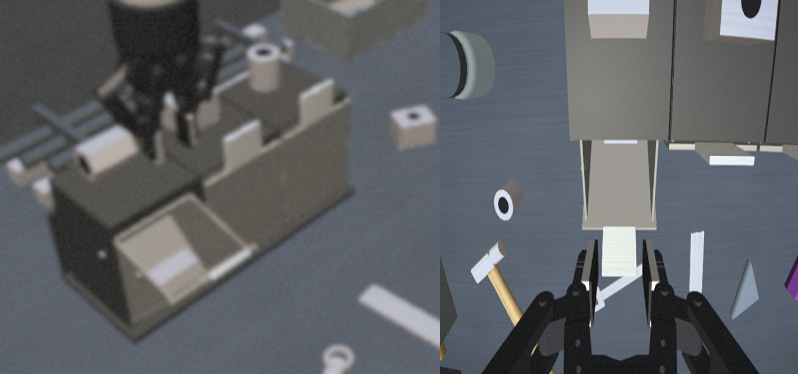

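The nut lies in the bin. Next I'll bring the closed fingers in front of the tab and push.

Emit:
move_arm(plan=[{"fingers": 255, "linear": [-30, 0, 0], "delta_rot": [0, 0, 0]}, {"fingers": 255, "linear": [-40, 0, 0], "delta_rot": [0, 0, 0]}, {"fingers": 255, "linear": [-32, 0, 0], "delta_rot": [0, 0, 0]}, {"fingers": 255, "linear": [-10, 0, 0], "delta_rot": [0, 0, 0]}, {"fingers": 255, "linear": [0, 0, 0], "delta_rot": [0, 0, 0]}, {"fingers": 255, "linear": [0, 0, 0], "delta_rot": [0, 0, 0]}])

```text
time_s: 18.5
position: [0.4191, 0.1444, 0.2312]
tool_rot: [1.0, -0.01, 0.0, -0.0]
force: [1.0, -0.1, 0.4]
opening: 0.003
```

```bash
python3 -c "
from h import *
to([.419,.145,.105],-.02); grab('wrist','w17')
X=cloud('w17'); m=(X[...,0]>.43)&(X[...,0]<.5)&(X[...,1]>.1)&(X[...,1]<.185)&(X[...,2]>.12)&(X[...,2]<.17); P=X[m]; print(P.min(0),P.max(0),m.sum())
"
```

```text
t 18.5 p [0.4191 0.1444 0.2312] x [ 1.    -0.021  0.001] z [ 0.001  0.    -1.   ] F [ 1.  -0.1  0.4] op 0.003
delta tool mm [ -0.2  -0.5 126.2]
rotz tool -0.001
rotvec tool [-0.    -0.001 -0.001]
[0.45339857 0.10002146 0.12000058] [0.48791248 0.1847559  0.15647094] 3819
```

View pics/w17.png

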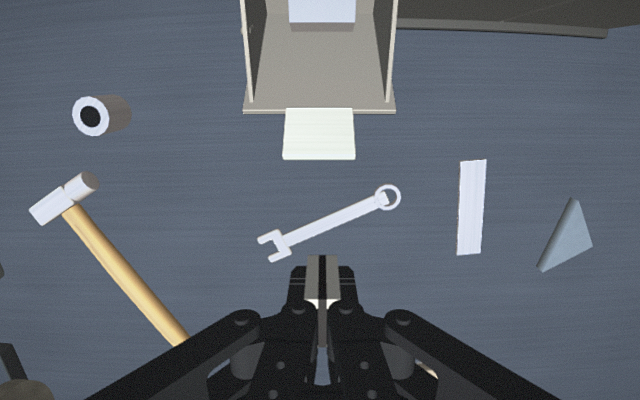

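Emit:
move_arm(plan=[{"fingers": 255, "linear": [0, 0, 30], "delta_rot": [0, 0, 0]}, {"fingers": 255, "linear": [0, 0, 40], "delta_rot": [0, 0, 0]}, {"fingers": 255, "linear": [0, 0, 40], "delta_rot": [0, 0, 0]}, {"fingers": 255, "linear": [0, 0, 16], "delta_rot": [0, 0, 0]}, {"fingers": 255, "linear": [0, 0, 0], "delta_rot": [0, 0, 0]}, {"fingers": 255, "linear": [10, 0, 0], "delta_rot": [0, 0, 0]}, {"fingers": 255, "linear": [10, 0, 0], "delta_rot": [0, 0, 0]}, {"fingers": 255, "linear": [10, 0, -2], "delta_rot": [0, 0, 0]}, {"fingers": 255, "linear": [10, 0, -4], "delta_rot": [0, 0, 0]}])

```text
time_s: 19.45
position: [0.4573, 0.1438, 0.1124]
tool_rot: [1.0, -0.01, -0.002, 0.001]
force: [-21.0, -0.5, 27.7]
opening: 0.002
```

```bash
python3 -c "
from h import *
st(); grab('wrist','w18'); p=grab('side','s18')[0]
a=cv2.resize(p[120:290,180:380],None,fx=2.2,fy=2.2,interpolation=cv2.INTER_CUBIC); b=cv2.resize(load('w18')[0],(358,374))
cv2.imwrite('pics/c18.png',np.hstack([a[:374],b])[:,:798,::-1])
"
```

```text
t 19.45 p [0.4573 0.1438 0.1124] x [ 1.    -0.02  -0.003] z [-0.003 -0.001 -1.   ] F [-21.   -0.5  27.7] op 0.002
```

View pics/c18.png

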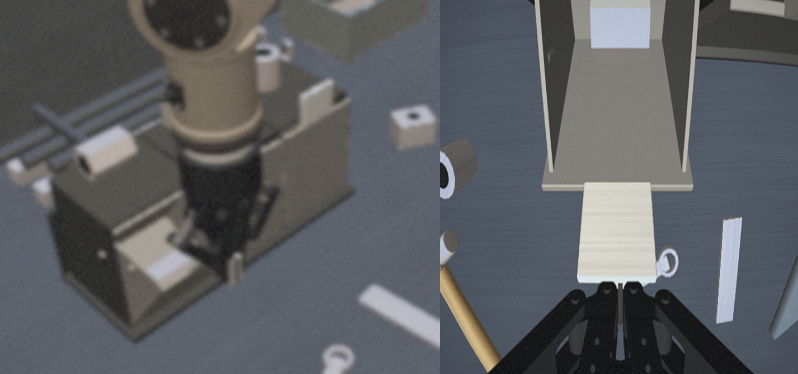

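The push force is 21 N plus 28 N upward, so the tab edge is bearing under the knuckles. I'll back off, raise the tool so only the fingertips push, and follow the rise.

Emit:
move_arm(plan=[{"fingers": 255, "linear": [-6, 0, -6], "delta_rot": [0, 0, 0]}, {"fingers": 255, "linear": [-8, 0, -10], "delta_rot": [0, 0, 0]}, {"fingers": 255, "linear": [0, 0, -6], "delta_rot": [0, 0, 0]}, {"fingers": 255, "linear": [0, 0, 0], "delta_rot": [0, 0, 0]}])

```text
time_s: 19.95
position: [0.4453, 0.1444, 0.1348]
tool_rot: [1.0, -0.01, 0.002, -0.0]
force: [0.2, -0.0, 0.3]
opening: -0.003
```

```bash
python3 -c "
from h import *
st(); grab('wrist','w19')
X=cloud('w19'); m=(X[...,0]>.43)&(X[...,0]<.55)&(X[...,1]>.12)&(X[...,1]<.168)&(X[...,2]>.12)&(X[...,2]<.19); m[285:]=0; P=X[m]; print(P.min(0),P.max(0),m.sum())
for v in range(180,300,10): print(v,X[v,300].round(3),X[v,322].round(3))
"
```

```text
t 19.95 p [0.4453 0.1444 0.1348] x [ 1.    -0.02   0.003] z [ 0.003  0.001 -1.   ] F [ 0.2 -0.   0.3] op -0.003
[0.45140138 0.12000036 0.12000007] [0.50657868 0.16799629 0.17635114] 13236
180 [0.49  0.152 0.145] [0.49  0.142 0.145]
190 [0.486 0.152 0.149] [0.486 0.143 0.149]
200 [0.484 0.152 0.154] [0.483 0.143 0.154]
210 [0.481 0.152 0.159] [0.481 0.143 0.158]
220 [0.478 0.152 0.162] [0.478 0.143 0.163]
230 [0.475 0.151 0.166] [0.475 0.143 0.166]
240 [0.471 0.152 0.166] [0.471 0.143 0.166]
250 [0.382 0.165 0.   ] [ 0.381  0.145 -0.   ]
260 [ 0.371  0.166 -0.   ] [0.456 0.143 0.156]
270 [0.453 0.153 0.158] [0.457 0.143 0.165]
280 [0.453 0.152 0.166] [0.457 0.143 0.173]
290 [0.453 0.152 0.174] [0.457 0.143 0.181]
```

View pics/w19.png

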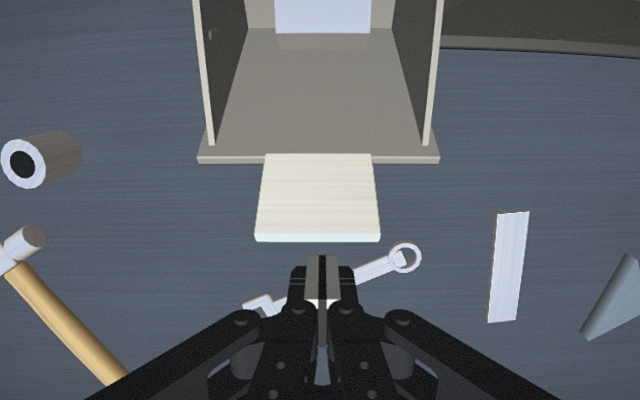

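Emit:
move_arm(plan=[{"fingers": 255, "linear": [7, 0, 0], "delta_rot": [0, 0, 0]}, {"fingers": 255, "linear": [8, 0, -1], "delta_rot": [0, 0, 0]}, {"fingers": 255, "linear": [8, 0, -5], "delta_rot": [0, 0, 0]}, {"fingers": 255, "linear": [8, 0, -5], "delta_rot": [0, 0, 0]}, {"fingers": 255, "linear": [8, 0, -4], "delta_rot": [0, 0, 0]}])

```text
time_s: 20.5
position: [0.4841, 0.1431, 0.1486]
tool_rot: [1.0, -0.01, 0.0, 0.0]
force: [0.1, 0.0, -0.9]
opening: -0.001
```

```bash
python3 -c "
from h import *
st(); grab('wrist','w20'); 
X=cloud('w20')
for v in range(180,300,10): print(v,X[v,300].round(3),X[v,322].round(3))
"
```

```text
t 20.5 p [0.4841 0.1431 0.1486] x [ 1.   -0.02  0.  ] z [ 0. -0. -1.] F [ 0.1  0.  -0.9] op -0.001
180 [0.522 0.153 0.133] [0.521 0.141 0.134]
190 [0.519 0.152 0.142] [0.518 0.141 0.141]
200 [0.516 0.152 0.149] [0.516 0.141 0.149]
210 [0.513 0.152 0.156] [0.513 0.142 0.155]
220 [0.51  0.151 0.16 ] [0.51  0.142 0.16 ]
230 [0.509 0.151 0.167] [0.508 0.142 0.166]
240 [0.506 0.151 0.171] [0.506 0.142 0.171]
250 [0.504 0.151 0.176] [0.503 0.142 0.176]
260 [0.502 0.151 0.181] [0.502 0.142 0.182]
270 [0.497 0.151 0.18 ] [0.497 0.142 0.181]
280 [0.492 0.151 0.181] [0.496 0.142 0.187]
290 [0.491 0.151 0.186] [0.496 0.142 0.194]
```

View pics/w20.png

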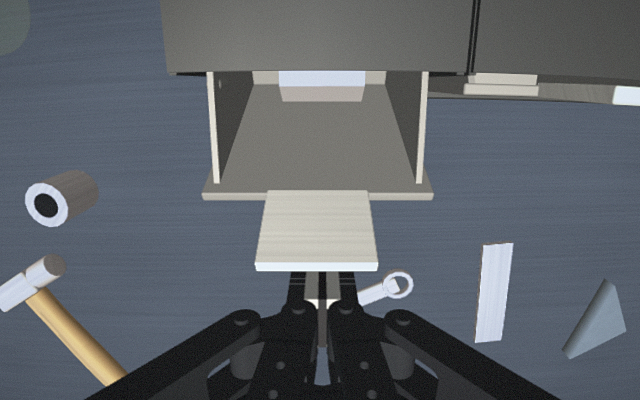

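Emit:
move_arm(plan=[{"fingers": 255, "linear": [9, 0, -4], "delta_rot": [0, 0, 0]}, {"fingers": 255, "linear": [9, 0, -3], "delta_rot": [0, 0, 0]}, {"fingers": 255, "linear": [9, 0, -2], "delta_rot": [0, 0, 0]}, {"fingers": 255, "linear": [9, 0, -1], "delta_rot": [0, 0, 0]}, {"fingers": 255, "linear": [8, 0, 0], "delta_rot": [0, 0, 0]}, {"fingers": 255, "linear": [0, 0, 0], "delta_rot": [0, 0, 0]}])

```text
time_s: 21.15
position: [0.5285, 0.1422, 0.1582]
tool_rot: [1.0, -0.01, 0.0, -0.0]
force: [-0.8, 0.4, 0.2]
opening: 0.0
```

```bash
python3 -c "
from h import *
st()"
```

```text
t 21.15 p [0.5285 0.1422 0.1582] x [ 1.    -0.021  0.001] z [ 0.001  0.    -1.   ] F [-0.8  0.4  0.2] op 0.0
```

Emit:
move_arm(plan=[{"fingers": 255, "linear": [6, 0, 0], "delta_rot": [0, 0, 0]}, {"fingers": 255, "linear": [6, 0, 0], "delta_rot": [0, 0, 0]}, {"fingers": 255, "linear": [5, 0, 0], "delta_rot": [0, 0, 0]}, {"fingers": 255, "linear": [4, 0, 0], "delta_rot": [0, 0, 0]}, {"fingers": 255, "linear": [0, 0, 0], "delta_rot": [0, 0, 0]}])

```text
time_s: 21.65
position: [0.5491, 0.1418, 0.1583]
tool_rot: [1.0, -0.01, 0.0, -0.0]
force: [-0.2, -0.4, 0.3]
opening: -0.002
```

Emit:
move_arm(plan=[{"fingers": 255, "linear": [2, 0, 0], "delta_rot": [0, 0, 0]}, {"fingers": 255, "linear": [0, 0, 0], "delta_rot": [0, 0, 0]}])

```text
time_s: 21.85
position: [0.5504, 0.1419, 0.1583]
tool_rot: [1.0, -0.01, 0.0, -0.0]
force: [-0.2, -0.1, 0.7]
opening: 0.003
```

```bash
python3 -c "
from h import *
st(); grab('wrist','w21')
X=cloud('w21')
for v in range(180,300,10): print(v,X[v,300].round(3))
"
```

```text
t 21.85 p [0.5504 0.1419 0.1583] x [ 1.   -0.02  0.  ] z [ 0.  0. -1.] F [-0.2 -0.1  0.7] op 0.003
180 [0.593 0.15  0.162]
190 [0.589 0.15  0.163]
200 [0.584 0.15  0.162]
210 [0.579 0.151 0.162]
220 [0.571 0.151 0.156]
230 [0.571 0.151 0.168]
240 [0.571 0.15  0.179]
250 [0.571 0.149 0.189]
260 [0.571 0.149 0.197]
270 [0.567 0.149 0.197]
280 [0.558 0.15  0.189]
290 [0.558 0.149 0.197]
```

View pics/w21.png

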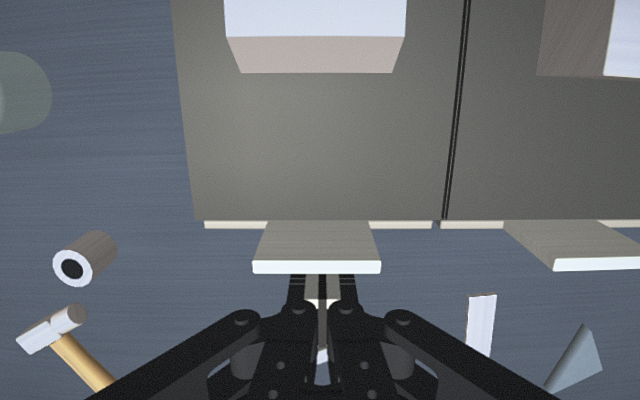

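The tab's back face is vertical at x 0.571, where it was when shut. The force is near zero, so the catch has snapped. I'll press lightly to confirm the stop, then withdraw.

Emit:
move_arm(plan=[{"fingers": 255, "linear": [3, 0, 0], "delta_rot": [0, 0, 0]}, {"fingers": 255, "linear": [2, 0, 0], "delta_rot": [0, 0, 0]}])

```text
time_s: 22.1
position: [0.5536, 0.1419, 0.1582]
tool_rot: [1.0, -0.01, -0.002, 0.0]
force: [-11.1, -0.7, 8.4]
opening: 0.0
```

Emit:
move_arm(plan=[{"fingers": 255, "linear": [-10, 0, 0], "delta_rot": [0, 0, 0]}, {"fingers": 255, "linear": [-20, 0, 0], "delta_rot": [0, 0, 0]}, {"fingers": 255, "linear": [-30, 0, -10], "delta_rot": [0, 0, 0]}, {"fingers": 255, "linear": [-20, 20, -40], "delta_rot": [0, 0, 0]}, {"fingers": 255, "linear": [0, 40, -30], "delta_rot": [0, 0, 0]}, {"fingers": 255, "linear": [0, 40, 0], "delta_rot": [0, 0, 0]}, {"fingers": 255, "linear": [0, 40, 0], "delta_rot": [0, 0, 0]}, {"fingers": 255, "linear": [0, 40, 0], "delta_rot": [0, 0, 0]}, {"fingers": 255, "linear": [0, 40, 0], "delta_rot": [0, 0, 0]}, {"fingers": 255, "linear": [0, 40, 0], "delta_rot": [0, 0, 0]}, {"fingers": 255, "linear": [0, 0, 0], "delta_rot": [0, 0, 0]}])

```text
time_s: 23.2
position: [0.4689, -0.1225, 0.2383]
tool_rot: [1.0, -0.015, 0.0, 0.001]
force: [-0.3, 0.3, 0.4]
opening: -0.002
```

```bash
python3 -c "
from h import *
st(); grab('side','s22'); grab('top','t22')
for t in ['t22','s22']:
    X=cloud(t)
    for y in (.144,.024,-.096):
        m=(abs(X[...,1]-y)<.03)&(X[...,2]>.175)&(X[...,2]<.205)&(X[...,0]>.54)&(X[...,0]<.59)
        if m.sum()>5: print(t,y,X[m].mean(0).round(4),X[m].min(0).round(4),X[m].max(0).round(3))
    for n,(x,y) in dict(sq=(.573,-.314),rd=(.48,.374)).items():
        m=(abs(X[...,0]-x)<.05)&(abs(X[...,1]-y)<.05)&(X[...,2]>.01); P=X[m]; 
        X0=cloud(t[0]=='t' and 'top0' or 'side0'); m0=(abs(X0[...,0]-x)<.05)&(abs(X0[...,1]-y)<.05)&(X0[...,2]>.01)
        print(n,P.mean(0) if len(P) else None,X0[m0].mean(0))
"
```

```text
t 23.2 p [ 0.4689 -0.1225  0.2383] x [ 1.    -0.029  0.   ] z [ 0.    -0.002 -1.   ] F [-0.3  0.3  0.4] op -0.002
t22 0.144 [0.5662 0.1428 0.1926] [0.5639 0.1188 0.1759] [0.569 0.169 0.202]
t22 0.024 [0.5643 0.0236 0.196 ] [ 0.5615 -0.0006  0.1752] [0.568 0.048 0.203]
t22 -0.096 [ 0.5615 -0.0793  0.1937] [ 0.5596 -0.0874  0.1796] [ 0.565 -0.071  0.2  ]
sq [ 0.56853721 -0.32846806  0.04137159] [ 0.5711092  -0.31302249  0.03882198]
rd [0.48090509 0.37105561 0.04122038] [0.48099923 0.3710067  0.04107459]
s22 0.144 [0.5646 0.1448 0.1878] [0.5613 0.1189 0.1751] [0.57  0.169 0.198]
s22 0.024 [0.5619 0.0252 0.1873] [ 0.5581 -0.0019  0.1751] [0.568 0.049 0.197]
s22 -0.096 [ 0.5593 -0.0946  0.1875] [ 0.5556 -0.1214  0.1753] [ 0.565 -0.07   0.198]
sq [ 0.56587473 -0.30842089  0.03086187] [ 0.56574682 -0.30842069  0.0307005 ]
rd [0.47242836 0.37758336 0.03706122] [0.47241661 0.37768419 0.03717427]
```

View pics/s22.png

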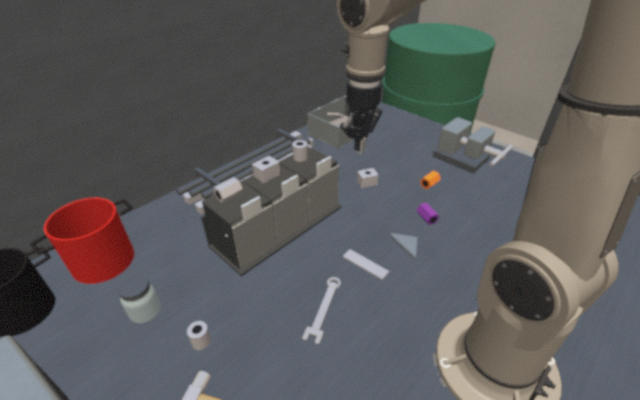

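View pics/t22.png

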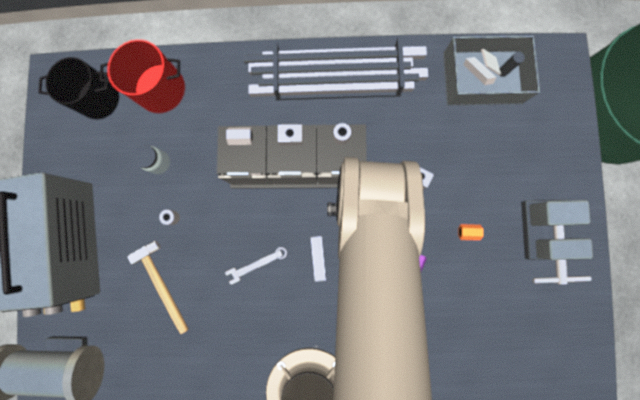

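All three tabs stand exactly where they did at the start (hex tab x 0.5662 and 0.5646 against 0.5662 and 0.5645). The spacer and the square block have not moved, and the robot is clear. Handing in.

```bash
python3 -c "
from h import *
print(arm.close_job())"
```

```text
the job is handed in; nothing more can be done
None
```

The hexagonal nut is back in its bin and the bin is shut. I tipped the bin to about 0.74 rad, dropped the nut in, and pushed the bin closed. The job was handed in at about 23 s.

**Last checks**
- **Hex bin:** its tab is back within 0.1 mm of its starting position in both the top and side views. A light final press met the stop at about 11 N. The picture taken before closing shows the nut lying in the bin.
- **Other bins and parts:** the other two tabs are unmoved. The spacer matches its starting position in both views. The square block matches in the side view; in the final top view the arm partly covered it.
- **Robot:** it is clear of everything.

**What disagreed or went wrong**
- **Fingertip position:** the fingertips stood about 15 mm (shut) to 26 mm (open) behind the reported TCP, not 17 mm ahead as stated. The first attempt to hook the tab therefore passed over it without touching; I measured the offset and corrected for it.
- **Force while closing:** the tab edge caught under the finger knuckles, and the last reading was about 35 N total (21 N sideways, 28 N up). I backed off and pushed again with the fingertips. That is under the 40 N limit for the gripper's body, but readings come only at the end of each move call, so a brief higher peak can't be ruled out.

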